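Lock a print nest with the cam hook

ROBOT

A 6-joint arm with a two-finger parallel gripper is mounted at the origin on the work surface. World frame = base frame: x ahead of the robot, y to its left, z up, the work surface at z = 0. Lengths are in m, angles in rad, forces in N, time in s.
With the tool pointing down it reaches from about 0.35 to 0.85 m from the base axis. Payload 8.1 kg.
Tool frame: the origin (TCP) lies at the very end of the fingers, on their centre line; the grasp point (between the pads) lies 19 mm behind it (grasp_offset is the distance from the TCP to the grasp point, in m); z points along the fingers, y is the direction in which the jaws open and shut (so a half turn about z gives the same grasp; the last joint's range is limited). The gripper opens to 93 mm and grips with 3 to 60 N. Pads are 15 mm wide; open, the fingers measure 128 mm over their backs; the gripper's body (75 mm by 188 mm) begins 65 mm behind the grasp point.
Start: joints at [-1.317, 0.13, 1.488, -0, 1.523, -0.085], TCP at [0.199, -0.566, 0.219] pointing down, gripper open.
Joint ranges: [-2.96, 2.96], [-0.89, 2.26], [0.02, 2.5], [-1.34, 4.48], [0, 2.73], [-2.66, 2.66]. Speed limits (rad/s): [2.39, 2.39, 2.79, 3.14, 3.14, 3.14].

INTERFACE

Orientations are given as a rotation vector (axis times angle).
In Python, from plant import read_state, read_camera, close_job, search_frame, masks_of, grasp_offset gives the robot as it stands.
- The arm moves only by the tool drive_tool, never from a script. Its argument "plan" is a list of rows, each an object with "claw": the closure, from 0 (fully open) to 1 (shut); "linear": the shift along the tool's x, y, z in cm, a list of three; "angular": the turn, a rotation vector about the tool's x, y, z in degrees, a list of three. In form: [{"claw": claw, "linear": [tx, ty, tz], "angular": [ax, ay, az]}, ...]. A call has 1 to 12 rows; each row shifts and turns the commanded pose from where the row before left it, along the tool's axes as they then stand; what a row does not reach is not made up. A row lasts 1/8 s, in which the tool goes at most 62.5 mm and 10.7 degrees, less where a joint would pass 70% of its speed; a pose out of reach is approached as far as the arm can. A call is refused whole if a number of a shift passes 6.25 or a number of a turn 10.7, either way. A call with a gripper value outside its range is refused whole. The fingers move at their own pace and stop on an object; "newtons" is the grip in N (left out, the last holds). Time passes only in rows, so rows that do not move let the fingers close. It gives the time, the measured TCP pose, the force and the opening at its end, in the units of the state.
- read_state(): the state, without advancing time (a new reading comes with each control period).
- read_camera(name): name is "scene" or "top" or "wrist"; returns a dict with "pixels" (420x560x3 uint8, red, green, blue), "K" (3x3 intrinsics, pixels), "D" ([k1, k2, p1, p2, k3] as OpenCV has them; the pictures are not rectified), "xyz" and "attitude" of the camera in the world. Camera axes: x right, y up, looking along -z (the intrinsics and any distortion apply to the point x, -y, -z); pixel columns grow to the right and rows downward; lengths in m; the calibration is good to about 2 mm. A picture is of the moment at which its call begins. There is no depth.
- close_job(): hands the job in, once; it reports no verdict.
Trained networks look in a picture, given as the dict that the camera call returned (one of the last four; its "shot" number tells which), for a name from the list of things; names that differ only in an ending like _2 or _b are one class to them, and where a whole thing is asked for, a point or a joint stands for the part that bears it (a point fixed in the world has none). Each returns a list of dicts, best first, with "p" (0 to 1); they miss things now and then, are a little off and sometimes report something else, mostly with a low value. They report only what shows in the picture. A call takes as long as a camera call. They do not tell look-alikes from the thing itself.
- search_frame(picture, label): "at" ([x, y, z] in m, in world coordinates, good to about 4 mm: the middle of the surface that is visible of it).
- masks_of(picture, label): "mask" (420x560 bool, what is visible of it).
The state is a dict: "t": time; "q": joint angles; "dq": joint speeds; "joint_torque": joint torques, N m; "tool_pos": TCP position; "orientation": TCP orientation; "force": force on the tool from outside, world axes, zero at the start; "wrist_torque": the same for the moment, N m; "opening": finger opening in m.
Only numpy, scipy, OpenCV 4.12 (cv2) and the standard library are available. Lean on these libraries where they do the work, as an engineer would, in place of code of your own. Each camera call takes 0.05 s, during which the arm holds its last target.

TASK

Slide the print nest along its rails until the pin on its draw bolt sits in the mouth of the cam lock, then turn the cam clockwise by its crank peg, something like half a turn, until the hook has drawn the nest up tight against its two stop posts. Feel for the tightness: stop as soon as it pulls firmly, do not shove the nest hard or overtighten the cam, then let go, leaving everything else where it is.

Things in the scene. Friction and masses are not known exactly. Their poses are not given: they have to be found in the camera images.
- fixture: The fixed steel bed plate, 320 x 200 x 12 mm, lying flat on the table. Origin: centre of its underside; its x axis is the direction in which the nest slides in, y to the left of that, z up. Two aluminium rails (10 mm wide, 20 mm high, inner faces 71.6 mm apart, from x = -155 to x = +45 mm) stand on it along x; the cam turns about the vertical line x = +85 mm, y = 0.
- nest: Loose print nest, an aluminium block 90 x 70 x 45 mm (x, y, z), 0.45 to 0.8 kg, lying between the rails with 0.8 mm play a side, a black knob and a white cap on top; slides with 2 to 6 N. Origin: centre of its underside; x axis towards the cam. Its rear face (x = -45 mm) is free to push on. A steel draw bolt (12 wide, 8 high, 35 mm above the underside) sticks out of its front.
- nest_center (a point): Centre of the nest block, half-way up (22.5 mm above its underside); same axes as the nest.
- nest_knob (a point): Centre of the black knob on the nest, 28 mm diameter, 16 mm high, 60 mm above the nest's underside and 22 mm behind its middle.
- bolt_pin (a point): Middle of the round steel pin (10 mm diameter, about 14 mm long) hanging from the end of the nest's draw bolt, 81.5 mm ahead of the nest's middle.
- cam_mouth (a point): Fixed point where the pin's centre lies when it has bottomed in the open mouth of the cam, against the hub (19.8 mm before the cam axis); the nest cannot be pushed farther in until the cam is turned. The hook catches the pin if it is within about 2 mm of this point. Same axes as the fixture.
- cam_axis (a point): Fixed point on the cam's vertical turning axis, 68 mm above the table. Turning the cam slowly takes 2 to 5 N at the peg (friction) until the nest meets the stop posts; then this climbs by some 10 to 20 N per rad. About 5 N above the friction is tight (some 25 N on the posts); 8 N above is too much. Self-locking. End stop at 3.65 rad.
- cam_peg (a point): Grip point on the crank peg, an upright pin 36 mm from the cam axis with a black sleeve (18 mm diameter, from 43 to 86 mm above the table) that spins freely on it; this point is 68 mm up. It goes round with the cam and may be pinched from above; the gripper need not turn with it. With the cam fully open it stands left of the axis (fixture +y, 3 mm back).
- cam: The cam: steel disc (34 mm radius, top 26 mm above the table) with a spiral hook wall on it (top 40 mm above the table). Origin: on the axis, 18 mm above the table; its x is the fixture's x when fully open. It starts 0 to 0.2 rad clockwise (from above) of that. The hook reaches the pin after 0.4 to 0.9 rad, draws it in 2.3 mm per rad, and brings the nest to the stop between 1.9 and 3.3 rad.
- stop: Two fixed steel posts (16 mm wide, 36 mm high, 48 mm apart) on the bed either side of the draw bolt, on whose faces the nest's front face comes to rest. Origin: between them on the bed, in the plane of those faces. Its place along the slide differs by up to 1.4 mm either way. The nest ends 2 to 6 mm farther in than the open cam lets it be pushed.
- thumbscrew: Loose black thumbscrew, 22 mm diameter, 28 mm high, standing on the bed beside a rail; leave alone. Origin: its underside.
- collar: Loose steel collar, 26 mm diameter, 10 mm high, lying on the bed beside the other rail; leave alone. Origin: its underside.
- thinner: White bottle, 60 mm diameter, 150 mm high, standing on the table to the left; leave alone. Origin: its underside.
- ink_tin: Metal tin, 84 mm diameter, 75 mm high, on the table to the right; leave alone. Origin: its underside.
Mind the look-alikes: they are no part of the job. What is shaped like the nest but green or purple is not meant.

How it is judged:
On the way:
1. the nest is pushed in with the cam still open (peg more than 28 mm to the left of the axis), so that the pin lies in the cam's mouth (within 4 mm of the mouth point) (x of bolt_pin in the frame of cam_mouth above -0.004 m and y of cam_peg in the frame of fixture above 0.028 m), for 0.1 s.
At the end, for the whole second after the job is handed in: The cam has been turned round so that the peg stands on the other side (more than 12 mm to the right of the axis, fixture -y) and holds by itself: the nest, lying flat (within 0.03 rad) and straight (within 0.05 rad), is pressed on the stop posts with more than 10 N, at rest (y of cam_peg in the frame of fixture below -0.012 m and contact force between nest and stop above 10 N and angle between the x axis of nest and the x axis of fixture, either way round below 0.05 rad and angle between nest's own z axis and vertical below 0.03 rad and linear speed of nest below 0.01 m/s); the robot touches nothing.
It fails at once if the cam is overtightened: the nest is pressed on its stop posts with more than 40 N (contact force between nest and stop above 40 N).
It fails at once if the nest is shoved hard into the open cam: more than 30 N between them before the cam is turned (contact force between nest and cam above 30 N and y of cam_peg in the frame of fixture above 0.028 m).
It fails at once if a bystander (thumbscrew, collar, bottle, tin) is moved more than 20 mm (distance of any of thumbscrew, collar, thinner, ink_tin from where it was at the start of the episode above 0.02 m).
It also fails if it takes over 69 s, if anything falls off the work surface, if the arm or the gripper's body presses on something with over 40 N, if the wrist force passes 120 N, or if a joint passes its speed limit or range.

## Working session

There is one attempt and no reset: what is moved stays moved. The work goes in short steps, Python scripts to look and compute and a tool call to move; the robot and the scene stay as the last step left them, time stands still between calls to the robot, and variables do not carry over. Pictures are saved under pics/ and viewed, and the job is handed in when it is done.

Besides the shell and the picture viewer there is one more tool, called by a JSON object that holds its "name" and its "arguments", one argument or row to a line. drive_tool: Moves the arm, as the interface text tells. Its arguments: {"type":"object","properties":{"plan":{"type":"array"},"newtons":{"type":"number"}},"required":["plan"]}

```bash
mkdir -p pics; ls
cat > h.py <<'E'
import numpy as np, cv2
from plant import *
from scipy.spatial.transform import Rotation as R
def save(c,n): cv2.imwrite(f'pics/{n}.png',cv2.cvtColor(c['pixels'],cv2.COLOR_RGB2BGR))
def att(c):
    a=np.array(c['attitude'],float)
    return a if a.shape==(3,3) else (R.from_rotvec(a).as_matrix() if a.size==3 else R.from_quat(a).as_matrix())
def ray(c,uv):
    p=cv2.undistortPoints(np.array([[uv]],float),np.array(c['K']),np.array(c['D'])).ravel()
    return att(c)@np.array([p[0],-p[1],-1])
def atz(c,uv,z):
    d=ray(c,uv);o=np.array(c['xyz']);return o+d*(z-o[2])/d[2]
def proj(c,P):
    q=(np.atleast_2d(P)-np.array(c['xyz']))@att(c); q=q*[1,-1,-1]
    return cv2.projectPoints(q.reshape(-1,1,3),np.zeros(3),np.zeros(3),np.array(c['K']),np.array(c['D']))[0].reshape(-1,2)
E
python3 - <<'E'
from h import *
print(read_state(), grasp_offset)
for n in ['scene','top']:
    c=read_camera(n);save(c,n+'0');print(n,c['xyz'],c['attitude'],c['K'])
    for l in ['fixture','nest','nest_knob','bolt_pin','cam_peg','cam','stop','thumbscrew','collar','thinner','ink_tin']:
        for d in search_frame(c,l)[:3]: print(l,np.round(d['at'],4),round(d['p'],2),np.round(proj(c,d['at'])[0]))
E
```

```text
pics
{'t': 0.0, 'q': array([-1.31737347e+00,  1.31164419e-01,  1.48929024e+00, -1.02444273e-05,
        1.52301130e+00, -8.54057662e-02]), 'dq': array([-1.38652799e-03,  7.87997715e-04,  1.58768026e-03,  1.25983419e-05,
       -2.78749079e-04,  1.81520174e-04]), 'joint_torque': array([ 9.41469102e-05, -5.59846866e+01, -4.91758025e+01,  7.68182008e-02,
        3.51621467e-02, -2.10824537e-04]), 'tool_pos': array([ 0.19929708, -0.56531579,  0.2175795 ]), 'orientation': array([-3.09477736e+00, -5.29374640e-01,  2.62770921e-04]), 'force': array([ 0.9086446 ,  0.50689463, -0.26360564]), 'wrist_torque': array([ 0.02802776, -0.0013818 ,  0.00138346]), 'opening': 0.09318162591180582} 0.0188
scene [1.34574946 0.56118176 0.94910307] [0.48157878 0.91601405 1.95842561] [[531.6636419    0.         282.56294531]
 [  0.         531.6636419  205.56127354]
 [  0.           0.           1.        ]]
fixture [0.5959 0.1053 0.0129] 0.8 [294. 264.]
nest [0.578  0.0189 0.0537] 0.93 [267. 234.]
nest [ 0.3518 -0.0634  0.0485] 0.8 [287. 177.]
nest [0.6507 0.0071 0.0197] 0.75 [247. 261.]
nest_knob [ 0.566  -0
[... 911 characters left out ...]
 [252. 204.]
nest [ 0.5437 -0.2334  0.0492] 0.88 [383. 207.]
nest [ 0.3323 -0.0833  0.0464] 0.87 [318. 297.]
nest [0.5657 0.0038 0.0543] 0.58 [282. 196.]
nest_knob [ 0.5463 -0.2288  0.0453] 0.97 [380. 206.]
nest_knob [ 0.3336 -0.0829  0.0448] 0.74 [317. 296.]
nest_knob [0.5663 0.0046 0.0603] 0.61 [282. 195.]
bolt_pin [ 0.3324 -0.0812  0.0435] 0.72 [317. 297.]
bolt_pin [0.5671 0.0076 0.0553] 0.68 [281. 195.]
bolt_pin [ 0.5462 -0.2324  0.0445] 0.68 [382. 207.]
cam_peg [0.5507 0.1467 0.0261] 0.81 [224. 203.]
cam [0.555  0.1466 0.0268] 0.73 [224. 201.]
thinner [0.5943 0.3604 0.0989] 0.8 [126. 178.]
thinner [0.5489 0.1462 0.0257] 0.26 [224. 203.]
ink_tin [ 0.5201 -0.3744  0.074 ] 0.75 [447. 218.]
```

View pics/scene0.png

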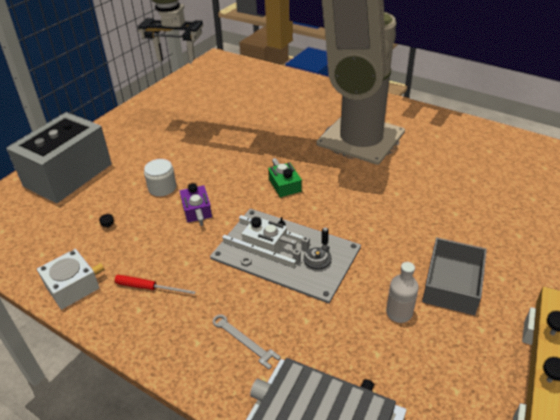

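View pics/top0.png

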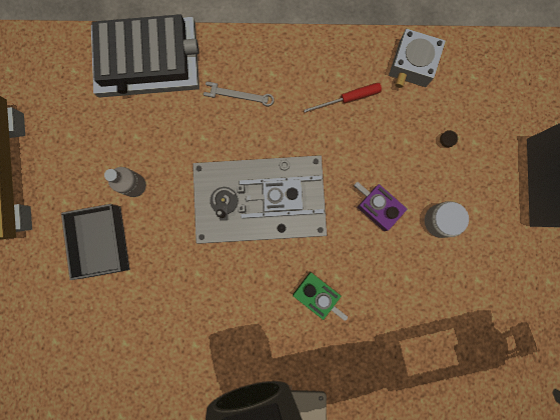

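Run:
```python
import cv2
a=cv2.imread('pics/top0.png')[140:260,190:330];cv2.imwrite('pics/top0c.png',cv2.resize(a,None,fx=5,fy=5,interpolation=cv2.INTER_CUBIC))
a=cv2.imread('pics/scene0.png')[190:320,210:360];cv2.imwrite('pics/scene0c.png',cv2.resize(a,None,fx=4.5,fy=4.5,interpolation=cv2.INTER_CUBIC))
```

```text
(no output)
```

View pics/top0c.png

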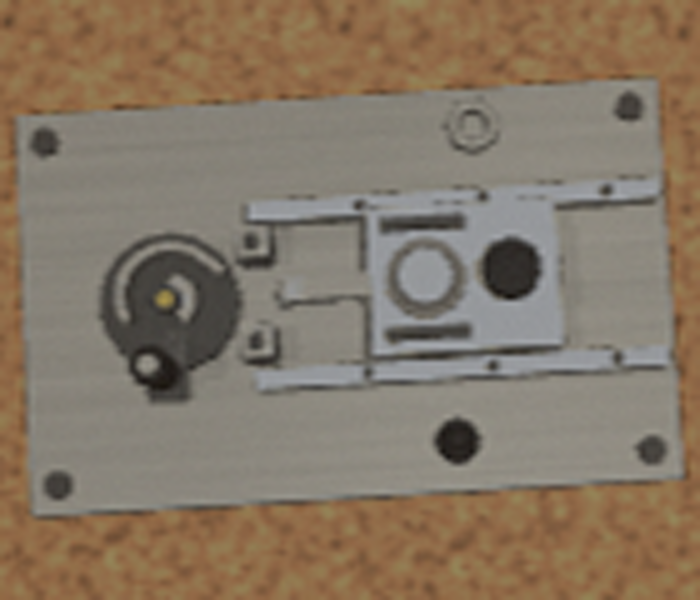

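View pics/scene0c.png

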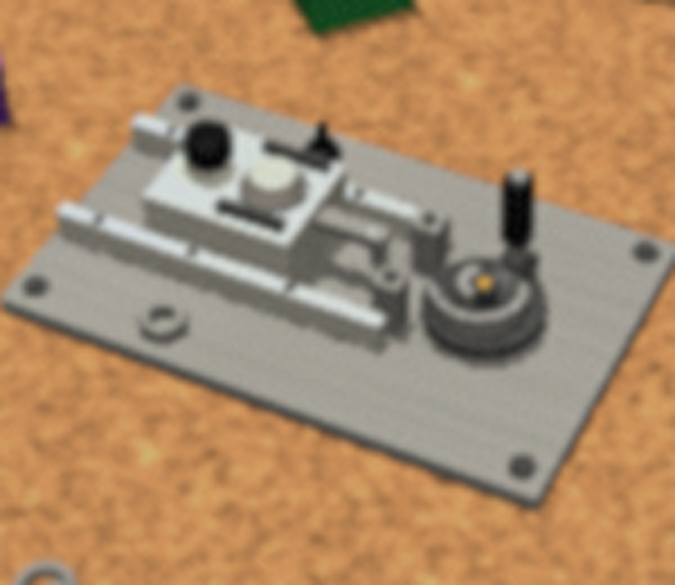

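```bash
cat > fit.py <<'E'
from h import *
from scipy.optimize import least_squares
ct=read_camera('top');cs=read_camera('scene')
T=np.array([(18,115),(656,78),(684,480),(33,515)])/5+[190,140]
TP=[(160,-100),(-160,-100),(-160,100),(160,100)]
S=np.array([(180,85),(5,305),(535,505),(675,245)])/4.5+[210,190]
SP=[(-160,100),(-160,-100),(160,-100),(160,100)]
def w(p,P):
    P=np.atleast_2d(P)/1000.;c,s=np.cos(p[2]),np.sin(p[2])
    return np.c_[p[0]+c*P[:,0]-s*P[:,1],p[1]+s*P[:,0]+c*P[:,1],P[:,2]]
def P3(L,z):return np.c_[np.array(L,float),np.full(len(L),z)]
for nm,use in (('top',(1,0)),('scene',(0,1)),('both',(1,1))):
    f=lambda p:np.r_[use[0]*(proj(ct,w(p,P3(TP,12)))-T).ravel(),use[1]*(proj(cs,w(p,P3(SP,12)))-S).ravel()]
    r=least_squares(f,[.55,.08,np.pi/2]);p=r.x
    print(nm,p,np.round(r.fun,1))
print('axis',w(p,[85,0,68]),'mouth',w(p,[65.2,0,40]),'peg open',w(p,[82,36,68]))
yb=lambda P:w(p,P)
def inv(X):
    d=np.array(X[:2])-p[:2];c,s=np.cos(p[2]),np.sin(p[2]);return np.array([c*d[0]+s*d[1],-s*d[0]+c*d[1]])*1000
q=lambda x,y,z:inv(atz(ct,(x/5+190,y/5+140),z))
print('knob top',q(510,267,.080),'nest top front L/R',q(372,357,.057),q(368,210,.057),'rear',q(562,345,.057),q(556,200,.057))
print('peg top',q(150,362,.086),'axis pt',q(165,298,.045),'thumb',q(457,440,.04),'collar',q(470,126,.022))
sc=lambda x,y,z:inv(atz(cs,(x/4.5+210,y/4.5+190),z))
print('scene: knob top',sc(208,133,.080),'peg top',sc(518,176,.086),'axis',sc(485,283,.045))
E
python3 fit.py
```

```text
top [0.56259472 0.0605785  1.64731146] [-0.4 -0.2  0.6 -0.2  0.3  0.  -0.5  0.3 -0.  -0.  -0.  -0.  -0.  -0.
  0.  -0. ]
scene [0.56885329 0.06618434 1.65287863] [-0.  -0.  -0.  -0.  -0.  -0.  -0.  -0.  -0.4 -0.1 -1.9 -0.7  0.8 -0.2
  1.4  0.6]
both [0.56466687 0.06272695 1.64924302] [-1.3 -0.9 -0.4 -1.2 -0.5 -1.  -1.2 -0.4 -0.4 -1.5 -2.  -2.5  0.1 -2.
  0.9 -0.8]
axis [[0.55800574 0.14746554 0.068     ]] mouth [[0.55955739 0.12772643 0.04      ]] peg open [[0.52235155 0.14165358 0.068     ]]
knob top [-81.55466879   2.21682828] nest top front L/R [-14.71346246  37.83635138] [-16.56447812 -32.0133486 ] rear [-104.13941666   37.42029753] [-105.57395031  -31.4777826 ]
peg top [85.34931533 36.98266339] axis pt [83.07626422  2.62353272] thumb [-52.1684343   78.17316693] collar [-67.17984687 -76.46501715]
scene: knob top [-79.3744627   0.8028924] peg top [88.00719459 36.62435826] axis [88.98588869 -5.58350764]
```

```bash
cat >> h.py <<'E'
import json,os
F=np.array(json.load(open('F.json'))) if os.path.exists('F.json') else np.array([0.5626,0.0606,1.6473])
def f2w(x,y,z,F=F):
    c,s=np.cos(F[2]),np.sin(F[2]);return np.array([F[0]+(c*x-s*y)/1000,F[1]+(s*x+c*y)/1000,z/1000])
def w2f(X,F=F):
    d=np.array(X[:2])-F[:2];c,s=np.cos(F[2]),np.sin(F[2]);return np.array([c*d[0]+s*d[1],-s*d[0]+c*d[1],X[2]])*1000
def st():
    s=read_state();print('t',round(s['t'],2),'tcpF',np.round(w2f(s['tool_pos']),1),'F(fix)',np.round(f2w_dir(s['force']),1),'open',round(s['opening'],4));return s
def f2w_dir(v):
    c,s_=np.cos(F[2]),np.sin(F[2]);return np.array([c*v[0]+s_*v[1],-s_*v[0]+c*v[1],v[2]])
def plan(tgtF,yawF=None):
    """tool shift/turn to reach tgtF (fixture mm) ; yawF: desired tool-x angle in fixture frame"""
    s=read_state();Rm=R.from_rotvec(s['orientation']);M=Rm.as_matrix()
    d=f2w(*tgtF)-s['tool_pos']
    print('shift tool cm',np.round(M.T@d*100,2))
    tx=np.arctan2(M[1,0],M[0,0])-F[2];print('toolx yaw in fixture deg',np.degrees((tx+np.pi)%(2*np.pi)-np.pi),'z',M[:,2])
    if yawF is not None:
        c,s_=np.cos(F[2]+yawF),np.sin(F[2]+yawF);X=np.array([c,s_,0]);Z=np.array([0,0,-1]);G=np.c_[X,np.cross(Z,X),Z]
        print('turn deg (tool)',np.round(np.degrees((Rm.inv()*R.from_matrix(G)).as_rotvec()),2))
E
python3 - <<'E'
from h import *
s=st()
plan((-130,0,150),0);plan((-130,0,150),np.pi)
c=read_camera('wrist');print(c['xyz'],c['attitude'],c['K'][0]);save(c,'w0')
E
```

```text
t 1.3 tcpF [-596.9  410.   218.6] F(fix) [-0.3  0.1  0.5] open 0.0931
shift tool cm [ 51.7  -34.46   6.86]
toolx yaw in fixture deg -74.96935179104074 z [-1.30063779e-05  2.10936297e-07 -1.00000000e+00]
turn deg (tool) [ -0.     0.   -74.97]
shift tool cm [ 51.7  -34.46   6.86]
toolx yaw in fixture deg -74.96935179104074 z [-1.30063779e-05  2.10936297e-07 -1.00000000e+00]
turn deg (tool) [  0.     0.   105.03]
[ 0.2739928  -0.53911365  0.38472304] [-0.25083558  0.1760997  -1.22421933] [347.06931598   0.         279.45918918]
```

View pics/w0.png

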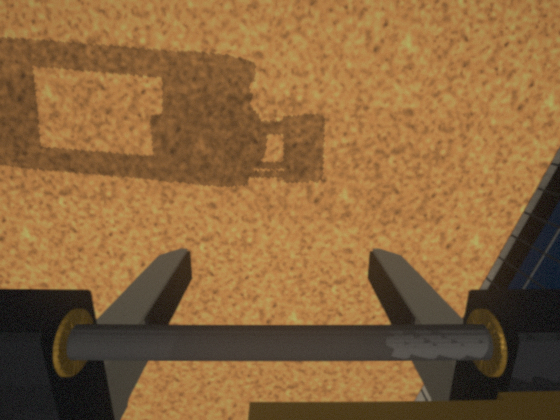

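{"name": "drive_tool", "arguments": {
  "plan": [
    {"claw": 1,"linear": [4.3,-2.9,0],"angular": [0,0,0]},
    {"claw": 1,"linear": [4.3,-2.9,0],"angular": [0,0,0]},
    {"claw": 1,"linear": [4.3,-2.9,0],"angular": [0,0,0]},
    {"claw": 1,"linear": [4.3,-2.9,0],"angular": [0,0,0]},
    {"claw": 1,"linear": [4.3,-2.9,0],"angular": [0,0,0]},
    {"claw": 1,"linear": [4.3,-2.9,0],"angular": [0,0,0]},
    {"claw": 1,"linear": [4.3,-2.9,0],"angular": [0,0,0]},
    {"claw": 1,"linear": [4.3,-2.9,0],"angular": [0,0,0]},
    {"claw": 1,"linear": [4.3,-2.9,0],"angular": [0,0,0]},
    {"claw": 1,"linear": [4.3,-2.9,0],"angular": [0,0,0]},
    {"claw": 1,"linear": [4.3,-2.9,0],"angular": [0,0,0]},
    {"claw": 1,"linear": [4.3,-2.5,0],"angular": [0,0,0]}
  ],
  "newtons": 20
}}

```text
t: 2.85
tool_pos: [0.5727, -0.0683, 0.2189]
orientation: [3.096, 0.53, 0.001]
force: [0.3, -0.8, 0.1]
opening: 0.0007
```

{"name": "drive_tool", "arguments": {
  "plan": [
    {"claw": 1,"linear": [0,0,0],"angular": [0,0,-9.4]},
    {"claw": 1,"linear": [0,0,0],"angular": [0,0,-9.4]},
    {"claw": 1,"linear": [0,0,0],"angular": [0,0,-9.4]},
    {"claw": 1,"linear": [0,0,0],"angular": [0,0,-9.4]},
    {"claw": 1,"linear": [0,0,0],"angular": [0,0,-9.4]},
    {"claw": 1,"linear": [0,0,0],"angular": [0,0,-9.4]},
    {"claw": 1,"linear": [0,0,0],"angular": [0,0,-9.3]},
    {"claw": 1,"linear": [0,0,0],"angular": [0,0,-9.3]},
    {"claw": 1,"linear": [0,0,0],"angular": [0,0,0]}
  ]
}}

```text
t: 3.98
tool_pos: [0.5718, -0.0699, 0.2186]
orientation: [-2.135, -2.304, -0.0]
force: [0.0, -0.4, -0.1]
opening: 0.0004
```

Run:
```python
from h import *
s=st()
plan((-130,0,30),0)
c=read_camera('wrist');print(c['xyz'],c['attitude'],c['shot']);save(c,'w1')
import pickle;pickle.dump(c,open('w1.pkl','wb'))
```

```text
t 3.98 tcpF [-130.9    0.8  218.6] F(fix) [-0.4  0.  -0.1] open 0.0004
shift tool cm [ 0.09  0.08 18.86]
toolx yaw in fixture deg -0.025930301804753725 z [ 8.37413647e-06  2.57716970e-05 -1.00000000e+00]
turn deg (tool) [ 0.   -0.   -0.03]
[0.56564763 0.00945575 0.38474398] [-0.28894523 -0.01164372  0.07437469] 6
```

View pics/w1.png

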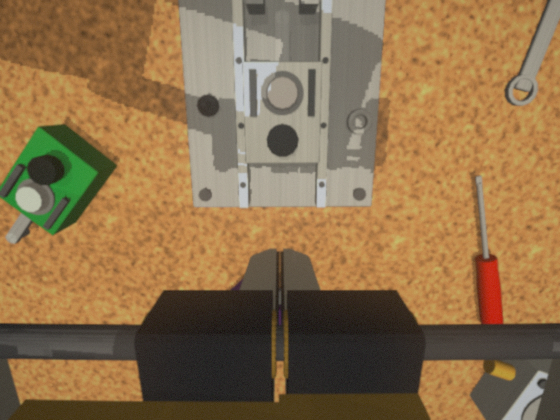

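```bash
python3 - <<'E'
from h import *
import pickle;c=pickle.load(open('w1.pkl','rb'))
p=lambda u,v,z:np.round(w2f(atz(c,(u,v),z)),1)
print('plate rear corners',p(192,207,.012),p(371,206,.012),'left edge',p(180,0,.012),'right',p(385,0,.012))
print('nest top rear',p(244,163,.057),p(320,163,.057),'knob',p(282,140,.08))
print('rails L',p(238,207,.032),p(248,207,.032),'R',p(317,207,.032),p(326,207,.032))
E
python3 -c "
import cv2
a=cv2.imread('pics/w1.png')[0:230,170:400];cv2.imwrite('pics/w1c.png',cv2.resize(a,None,fx=2.6,fy=2.6,interpolation=cv2.INTER_CUBIC))"
```

```text
plate rear corners [-158.8   98.6   12. ] [-158.  -101.7   12. ] left edge [47.8 95.8 12. ] right [  47.6 -100.8   12. ]
nest top rear [-102.5   34.3   57. ] [-102.6  -37.8   57. ] knob [-79.   -1.5  80. ]
rails L [-153.2   44.6   32. ] [-153.2   34.    32. ] R [-153.3  -39.    32. ] [-153.3  -48.5   32. ]
```

View pics/w1c.png

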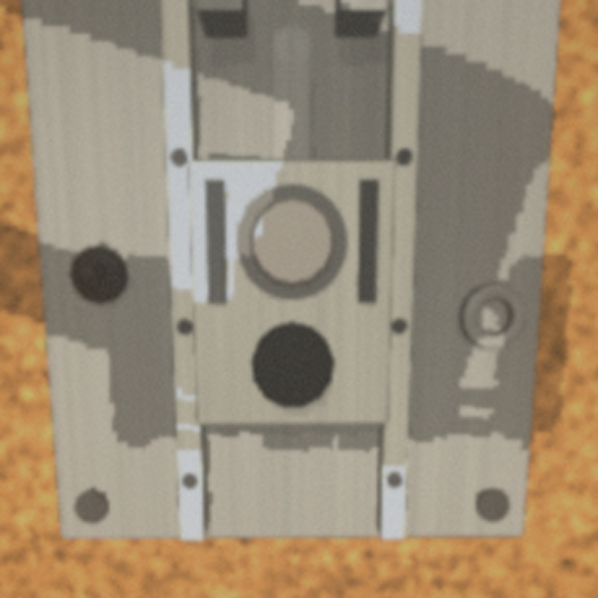

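```bash
python3 - <<'E'
import json
from h import *
o=f2w(1.5,-1.8,0);json.dump([o[0],o[1],1.6473],open('F.json','w'));print(o)
E
python3 -c "
from h import *
st();plan((-127,0,28),0)"
```

```text
[0.56428009 0.06223318 0.        ]
t 4.03 tcpF [-132.4    2.6  218.6] F(fix) [-0.2  0.6 -0.3] open 0.0003
shift tool cm [ 0.54  0.26 19.06]
toolx yaw in fixture deg -0.17619089625200218 z [ 4.48910604e-05 -1.46604780e-05 -9.99999999e-01]
turn deg (tool) [ 0.    0.   -0.18]
```

{"name": "drive_tool", "arguments": {
  "plan": [
    {"claw": 1,"linear": [0.27,0.13,4.5],"angular": [0,0,0]},
    {"claw": 1,"linear": [0.27,0.13,5.5],"angular": [0,0,0]},
    {"claw": 1,"linear": [0,0,5],"angular": [0,0,0]},
    {"claw": 1,"linear": [0,0,3.0],"angular": [0,0,0]},
    {"claw": 1,"linear": [0,0,1.0],"angular": [0,0,0]},
    {"claw": 1,"linear": [0,0,0],"angular": [0,0,0]}
  ]
}}

```text
t: 4.78
tool_pos: [0.574, -0.0644, 0.0288]
orientation: [-2.136, -2.303, 0.0]
force: [0.6, -0.4, -0.3]
opening: 0.0004
```

Run:
```python
from h import *
st()
c=read_camera('wrist');save(c,'w2')
```

```text
t 4.78 tcpF [-127.     0.    28.8] F(fix) [-0.4 -0.6 -0.3] open 0.0004
```

View pics/w2.png

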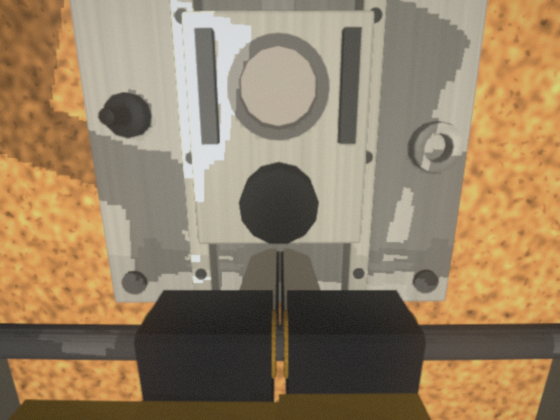

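{"name": "drive_tool", "arguments": {
  "plan": [
    {"claw": 1,"linear": [0.4,0,0],"angular": [0,0,0]},
    {"claw": 1,"linear": [0.4,0,0],"angular": [0,0,0]},
    {"claw": 1,"linear": [0.3,0,0],"angular": [0,0,0]},
    {"claw": 1,"linear": [0.3,0,0],"angular": [0,0,0]},
    {"claw": 1,"linear": [0.3,0,0],"angular": [0,0,0]},
    {"claw": 1,"linear": [0.3,0,0],"angular": [0,0,0]},
    {"claw": 1,"linear": [0.3,0,0],"angular": [0,0,0]},
    {"claw": 1,"linear": [0.3,0,0],"angular": [0,0,0]},
    {"claw": 1,"linear": [0.3,0,0],"angular": [0,0,0]}
  ]
}}

```text
t: 5.95
tool_pos: [0.5721, -0.0361, 0.029]
orientation: [2.134, 2.304, -0.0]
force: [0.7, -6.3, 1.8]
opening: 0.0005
```

```bash
python3 -c "
from h import *
st()"
```

```text
t 5.95 tcpF [-98.6  -0.3  29. ] F(fix) [-6.3 -0.2  1.8] open 0.0005
```

{"name": "drive_tool", "arguments": {
  "plan": [
    {"claw": 1,"linear": [0.25,0,0],"angular": [0,0,0]},
    {"claw": 1,"linear": [0.25,0,0],"angular": [0,0,0]},
    {"claw": 1,"linear": [0.25,0,0],"angular": [0,0,0]},
    {"claw": 1,"linear": [0.25,0,0],"angular": [0,0,0]},
    {"claw": 1,"linear": [0.25,0,0],"angular": [0,0,0]},
    {"claw": 1,"linear": [0.25,0,0],"angular": [0,0,0]},
    {"claw": 1,"linear": [0.25,0,0],"angular": [0,0,0]},
    {"claw": 1,"linear": [0.2,0,0],"angular": [0,0,0]}
  ]
}}

```text
t: 6.95
tool_pos: [0.5706, -0.0166, 0.029]
orientation: [2.134, 2.304, -0.0]
force: [0.9, -5.6, 1.7]
opening: 0.0006
```

Run:
```python
from h import *
st()
c=read_camera('wrist');save(c,'w3')
c=read_camera('top');save(c,'t3')
a=cv2.imread('pics/t3.png')[140:260,190:330];cv2.imwrite('pics/t3c.png',cv2.resize(a,None,fx=5,fy=5,interpolation=cv2.INTER_CUBIC))
```

```text
t 6.95 tcpF [-79.1  -0.3  29. ] F(fix) [-5.6 -0.5  1.7] open 0.0006
```

View pics/w3.png

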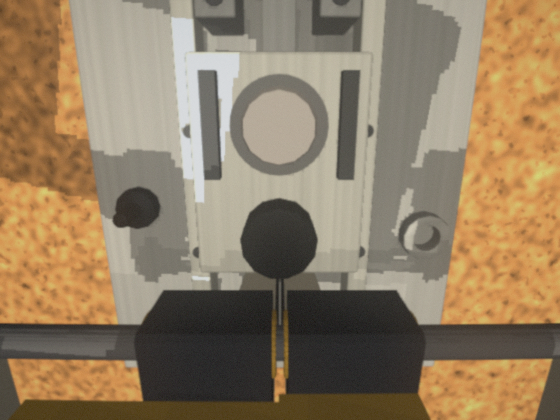

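View pics/t3c.png

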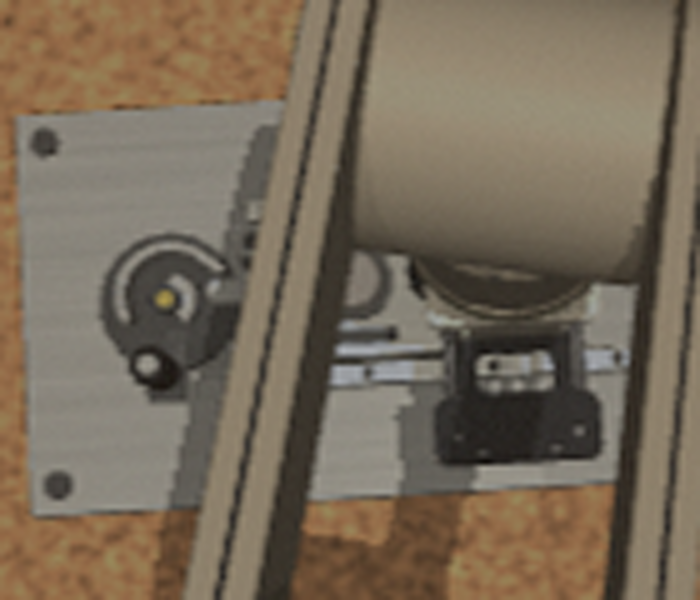

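{"name": "drive_tool", "arguments": {
  "plan": [
    {"claw": 1,"linear": [0.15,0,0],"angular": [0,0,0]},
    {"claw": 1,"linear": [0.15,0,0],"angular": [0,0,0]},
    {"claw": 1,"linear": [0.15,0,0],"angular": [0,0,0]},
    {"claw": 1,"linear": [0.1,0,0],"angular": [0,0,0]},
    {"claw": 1,"linear": [0.05,0,0],"angular": [0,0,0]}
  ]
}}

```text
t: 7.68
tool_pos: [0.5701, -0.0106, 0.029]
orientation: [2.134, 2.304, -0.0]
force: [0.1, -5.7, 1.8]
opening: 0.0005
```

{"name": "drive_tool", "arguments": {
  "plan": [
    {"claw": 1,"linear": [0.05,0,0],"angular": [0,0,0]},
    {"claw": 1,"linear": [0.05,0,0],"angular": [0,0,0]}
  ]
}}

```text
t: 7.92
tool_pos: [0.57, -0.0096, 0.0289]
orientation: [2.134, 2.304, -0.0]
force: [0.1, -5.3, 1.4]
opening: 0.0004
```

{"name": "drive_tool", "arguments": {
  "plan": [
    {"claw": 1,"linear": [0.05,0,0],"angular": [0,0,0]},
    {"claw": 1,"linear": [0.05,0,0],"angular": [0,0,0]}
  ]
}}

```text
t: 8.18
tool_pos: [0.57, -0.0086, 0.029]
orientation: [2.134, 2.304, -0.0]
force: [1.0, -5.9, 2.3]
opening: 0.0006
```

{"name": "drive_tool", "arguments": {
  "plan": [
    {"claw": 1,"linear": [0.05,0,0],"angular": [0,0,0]},
    {"claw": 1,"linear": [0.05,0,0],"angular": [0,0,0]}
  ]
}}

```text
t: 8.43
tool_pos: [0.5699, -0.0081, 0.029]
orientation: [2.133, 2.304, -0.001]
force: [-0.1, -9.8, 1.4]
opening: 0.0004
```

Run:
```python
from h import *
st()
c=read_camera('scene');save(c,'s4')
a=cv2.imread('pics/s4.png')[190:320,210:360];cv2.imwrite('pics/s4c.png',cv2.resize(a,None,fx=4.5,fy=4.5,interpolation=cv2.INTER_CUBIC))
```

```text
t 8.43 tcpF [-70.6  -0.2  29. ] F(fix) [-9.7  0.9  1.4] open 0.0004
```

View pics/s4c.png

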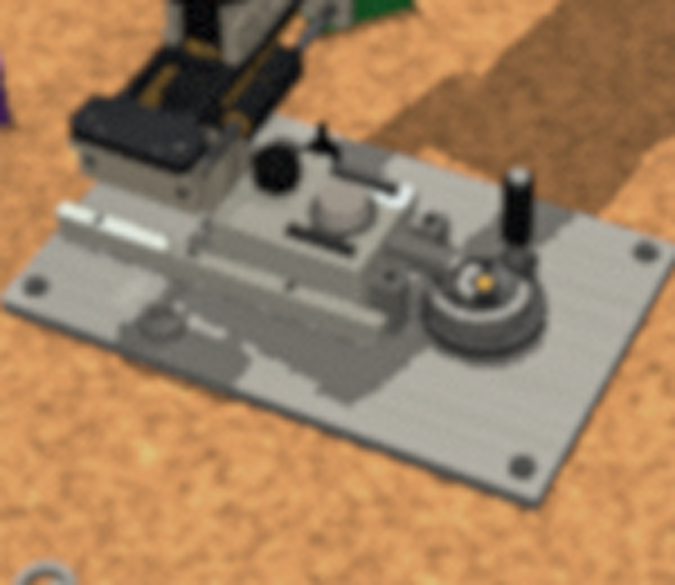

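{"name": "drive_tool", "arguments": {
  "plan": [
    {"claw": 1,"linear": [0.03,0,0],"angular": [0,0,0]},
    {"claw": 1,"linear": [0,0,0],"angular": [0,0,0]}
  ]
}}

```text
t: 8.72
tool_pos: [0.5699, -0.0081, 0.029]
orientation: [2.133, 2.303, -0.001]
force: [1.4, -9.4, 1.8]
opening: 0.0007
```

Run:
```python
from h import *
st()
```

```text
t 8.72 tcpF [-70.6  -0.3  29. ] F(fix) [-9.4 -0.6  1.8] open 0.0007
```

{"name": "drive_tool", "arguments": {
  "plan": [
    {"claw": 1,"linear": [0.06,0,0],"angular": [0,0,0]},
    {"claw": 1,"linear": [0,0,0],"angular": [0,0,0]}
  ]
}}

```text
t: 8.98
tool_pos: [0.5699, -0.008, 0.029]
orientation: [2.133, 2.303, -0.002]
force: [0.3, -11.6, 2.1]
opening: 0.0005
```

Run:
```python
from h import *
st()
```

```text
t 8.97 tcpF [-70.5  -0.3  29. ] F(fix) [-11.6   0.6   2.1] open 0.0005
```

{"name": "drive_tool", "arguments": {
  "plan": [
    {"claw": 1,"linear": [-0.5,0,0],"angular": [0,0,0]},
    {"claw": 1,"linear": [-1.5,0,0],"angular": [0,0,0]},
    {"claw": 1,"linear": [0,0,-3],"angular": [0,0,0]},
    {"claw": 1,"linear": [0,0,-5],"angular": [0,0,0]},
    {"claw": 1,"linear": [0,0,-5.5],"angular": [0,0,0]},
    {"claw": 0.5,"linear": [3,0,-4],"angular": [0,0,0]},
    {"claw": 0.5,"linear": [6,0,0],"angular": [0,0,0]},
    {"claw": 0.5,"linear": [6,0,0],"angular": [0,0,0]},
    {"claw": 0.5,"linear": [0,0,0],"angular": [0,0,0]}
  ]
}}

```text
t: 10.1
tool_pos: [0.5587, 0.1271, 0.2035]
orientation: [-2.127, -2.31, -0.001]
force: [0.6, -0.6, -0.9]
opening: 0.0358
```

Run:
```python
from h import *
st()
c=read_camera('wrist');save(c,'w5')
import pickle;pickle.dump(c,open('w5.pkl','wb'))
for l in ['cam_peg','cam','bolt_pin','stop','nest_knob']:
  for d in search_frame(c,l)[:2]: print(l,w2f(d['at']),d['p'],proj(c,d['at']))
```

```text
t 10.1 tcpF [ 65.1   0.6 203.5] F(fix) [-0.6 -0.5 -0.9] open 0.0358
cam_peg [87.4894448   7.41504355 28.4       ] 0.58 [[272.62158137 166.99961039]]
cam [86.41664014  3.88671673 23.        ] 0.95 [[276.22993805 167.1849217 ]]
bolt_pin [-131.8164138   264.32785051   47.2       ] 0.97 [[ 46.07582251 361.56700772]]
bolt_pin [ 0.27909951  2.76685311 56.6       ] 0.69 [[276.90367457 259.89985904]]
stop [44.79829895 14.39831396 44.7       ] 0.58 [[265.22383411 213.02542925]]
nest_knob [ 0.89263034  2.92041067 55.        ] 0.68 [[276.76049832 258.64546339]]
nest_knob [-138.19804365  266.12083698   43.5       ] 0.56 [[ 47.67174099 363.89818747]]
```

View pics/w5.png

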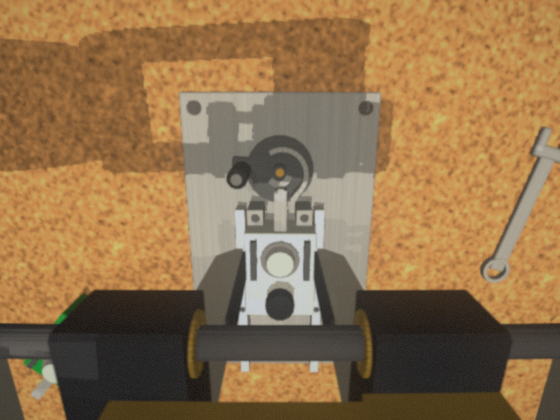

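Run:
```python
from h import *
import pickle;c=pickle.load(open('w5.pkl','rb'))
a=cv2.imread('pics/w5.png')[80:330,170:400];cv2.imwrite('pics/w5c.png',cv2.resize(a,None,fx=2.4,fy=2.4,interpolation=cv2.INTER_CUBIC))
p=lambda u,v,z:np.round(w2f(atz(c,(u,v),z)),1)
print('front corners',p(181,94,.012),p(379,95,.012),'disc L/R',p(247,168,.026),p(313,168,.026),'axis brass',p(280,172,.045))
print('peg top',p(236,181,.086))
```

```text
front corners [156.7  97.7  12. ] [156.7 -96.9  12. ] disc L/R [86. 33. 26.] [ 86.3 -32.8  26. ] axis brass [85.5  0.1 45. ]
peg top [85.2 36.8 86. ]
```

View pics/w5c.png

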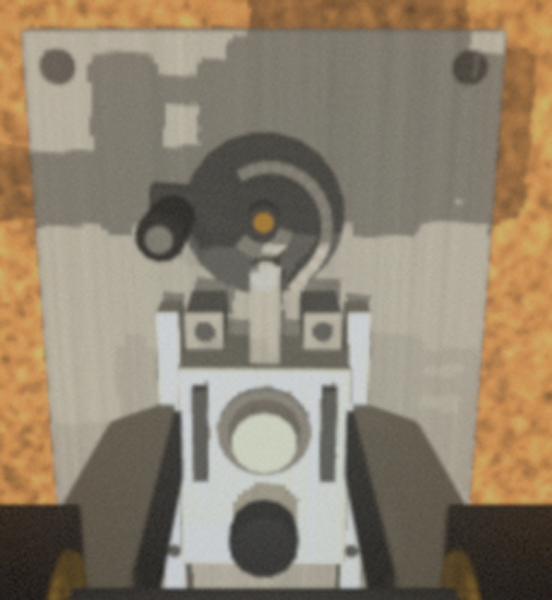

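{"name": "drive_tool", "arguments": {
  "plan": [
    {"claw": 0.5,"linear": [1.05,-1.77,0],"angular": [0,0,0]},
    {"claw": 0.5,"linear": [1.05,-1.77,0],"angular": [0,0,0]},
    {"claw": 0.5,"linear": [0,0,0],"angular": [0,0,-10]},
    {"claw": 0.5,"linear": [0,0,0],"angular": [0,0,-10]},
    {"claw": 0.5,"linear": [0,0,0],"angular": [0,0,-10]},
    {"claw": 0.5,"linear": [0,0,0],"angular": [0,0,-10]},
    {"claw": 0.5,"linear": [0,0,0],"angular": [0,0,-10]},
    {"claw": 0.5,"linear": [0,0,0],"angular": [0,0,-10]},
    {"claw": 0.5,"linear": [0,0,0],"angular": [0,0,-10]},
    {"claw": 0.5,"linear": [0,0,0],"angular": [0,0,-10]},
    {"claw": 0.5,"linear": [0,0,0],"angular": [0,0,-10]},
    {"claw": 0.5,"linear": [0,0,0],"angular": [0,0,0]}
  ]
}}

```text
t: 11.9
tool_pos: [0.5228, 0.1406, 0.2036]
orientation: [0.117, -3.139, 0.0]
force: [0.5, 0.2, -0.4]
opening: 0.0466
```

Run:
```python
from h import *
s=st();print(s['q'])
plan((86,36,51),np.pi/2)
c=read_camera('wrist');save(c,'w6')
import pickle;pickle.dump(c,open('w6.pkl','wb'))
```

```text
t 11.9 tcpF [ 81.4  35.4 203.6] F(fix) [ 0.2 -0.5 -0.4] open 0.0466
[ 1.68139103e-01 -2.07475909e-02  1.67235957e+00 -4.42353818e-05
  1.49008795e+00 -1.47700583e+00]
shift tool cm [ 0.06  0.46 15.26]
toolx yaw in fixture deg 89.87672804140863 z [-9.83831873e-05 -6.14217939e-05 -9.99999993e-01]
turn deg (tool) [-0.   -0.01 -0.12]
```

View pics/w6.png

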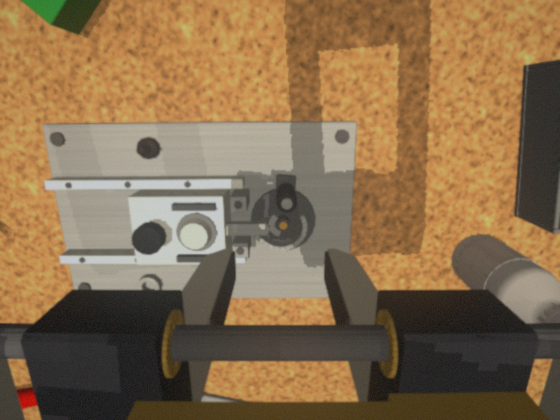

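Run:
```python
from h import *
import pickle;c=pickle.load(open('w6.pkl','rb'))
p=lambda u,v,z:np.round(w2f(atz(c,(u,v),z)),1)
print(p(287,204,.086),p(284,226,.045),'corners front',p(355,122,.012),p(349,299,.012))
```

```text
[87.8 35.3 86. ] [85.8  1.3 45. ] corners front [157.3  99.8  12. ] [ 162.1 -100.6   12. ]
```

{"name": "drive_tool", "arguments": {
  "plan": [
    {"claw": 0.5,"linear": [0.03,0.27,4],"angular": [0,0,0]},
    {"claw": 0.5,"linear": [0.03,0.27,5],"angular": [0,0,0]},
    {"claw": 0.5,"linear": [0,0,3],"angular": [0,0,0]},
    {"claw": 0.5,"linear": [0,0,2.2],"angular": [0,0,0]},
    {"claw": 0.5,"linear": [0,0,1],"angular": [0,0,0]},
    {"claw": 0.5,"linear": [0,0,0],"angular": [0,0,0]}
  ]
}}

```text
t: 12.7
tool_pos: [0.5213, 0.1467, 0.0513]
orientation: [0.118, -3.138, 0.0]
force: [0.9, 0.5, -0.2]
opening: 0.0466
```

Run:
```python
from h import *
s=st()
c=read_camera('wrist');save(c,'w7')
```

```text
t 12.7 tcpF [87.6 36.4 51.3] F(fix) [ 0.4 -1.  -0.2] open 0.0466
```

View pics/w7.png

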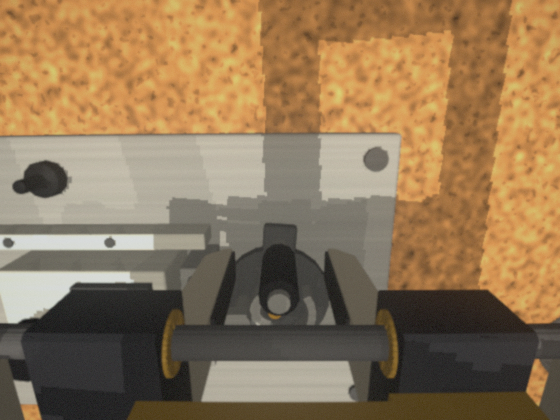

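{"name": "drive_tool", "arguments": {
  "plan": [
    {"claw": 1,"linear": [0,0,0],"angular": [0,0,0]},
    {"claw": 1,"linear": [0,0,0],"angular": [0,0,0]},
    {"claw": 1,"linear": [0,0,0],"angular": [0,0,0]},
    {"claw": 1,"linear": [0,0,0],"angular": [0,0,0]},
    {"claw": 1,"linear": [0,0,0],"angular": [0,0,0]}
  ],
  "newtons": 20
}}

```text
t: 13.38
tool_pos: [0.5218, 0.147, 0.0521]
orientation: [-0.121, 3.139, -0.0]
force: [-0.5, -0.6, 4.6]
opening: 0.0177
```

Run:
```python
from h import *
s=st()
c=read_camera('wrist');save(c,'w8')
```

```text
t 13.38 tcpF [87.7 35.9 52.1] F(fix) [-0.6  0.5  4.6] open 0.0177
```

View pics/w8.png

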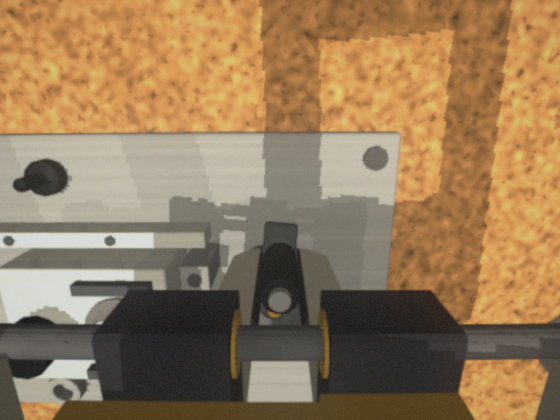

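```bash
cat > arc.py <<'E'
import sys;from h import *
# usage: arc.py cmdx cmdy th0deg step n [cx cy]
a=[float(v) for v in sys.argv[1:]];cx,cy=(a[5],a[6]) if len(a)>5 else (85.2,0.2)
x,y=a[0],a[1];rows=[]
for i in range(1,int(a[4])+1):
    t=np.radians(a[2])-i*a[3];dx,dy=np.round([(cx+36*np.cos(t)-x)/10,(cy+36*np.sin(t)-y)/10],2)
    x+=dx*10;y+=dy*10;rows.append({"claw":1,"linear":[round(float(dy),2),round(float(dx),2),0],"angular":[0,0,0]})
print(json.dumps(rows));print('cmd end',x,y,'theta',np.degrees(t))
E
cat > fo.py <<'E'
import sys;from h import *
cx,cy=(float(sys.argv[1]),float(sys.argv[2])) if len(sys.argv)>2 else (85.2,0.2)
s=st();f=f2w_dir(s['force']);p=w2f(s['tool_pos'])[:2]-[cx,cy];t=np.arctan2(p[1],p[0])
print('theta %.1f r %.2f | radial F on tool %.1f, resist tangential %.1f'%(np.degrees(t),np.hypot(*p),f[0]*np.cos(t)+f[1]*np.sin(t),-(f[0]*np.sin(t)-f[1]*np.cos(t))))
E
python3 arc.py 87.6 36.2 85.7 0.06 6
```

```text
[{"claw": 1, "linear": [-0.03, 0.24, 0], "angular": [0, 0, 0]}, {"claw": 1, "linear": [-0.04, 0.22, 0], "angular": [0, 0, 0]}, {"claw": 1, "linear": [-0.05, 0.21, 0], "angular": [0, 0, 0]}, {"claw": 1, "linear": [-0.06, 0.21, 0], "angular": [0, 0, 0]}, {"claw": 1, "linear": [-0.07, 0.2, 0], "angular": [0, 0, 0]}, {"claw": 1, "linear": [-0.09, 0.2, 0], "angular": [0, 0, 0]}]
cmd end 100.39999999999999 32.800000000000004 theta 65.07351937529036
```

{"name": "drive_tool", "arguments": {
  "plan": [
    {"claw": 1,"linear": [-0.03,0.24,-0.1],"angular": [0,0,0]},
    {"claw": 1,"linear": [-0.04,0.22,0],"angular": [0,0,0]},
    {"claw": 1,"linear": [-0.05,0.21,0],"angular": [0,0,0]},
    {"claw": 1,"linear": [-0.06,0.21,0],"angular": [0,0,0]}
  ]
}}

```text
t: 13.92
tool_pos: [0.5228, 0.1554, 0.0522]
orientation: [-0.121, 3.139, -0.002]
force: [3.1, -4.3, -2.8]
opening: 0.0175
```

```bash
python3 fo.py
```

```text
t 13.93 tcpF [96.  34.3 52.2] F(fix) [-4.5 -2.8 -2.8] open 0.0175
theta 72.3 r 35.75 | radial F on tool -4.0, resist tangential 3.5
```

{"name": "drive_tool", "arguments": {
  "plan": [
    {"claw": 1,"linear": [-0.07,0.2,0],"angular": [0,0,0]},
    {"claw": 1,"linear": [-0.09,0.2,0],"angular": [0,0,0]}
  ]
}}

```text
t: 14.18
tool_pos: [0.5241, 0.1594, 0.0521]
orientation: [-0.121, 3.139, -0.002]
force: [3.2, -4.6, -0.9]
opening: 0.0174
```

```bash
python3 fo.py; python3 arc.py 100.4 32.8 65.07 0.06 8
```

```text
t 14.18 tcpF [100.   32.7  52.1] F(fix) [-4.9 -2.8 -0.9] open 0.0174
theta 65.5 r 35.69 | radial F on tool -4.6, resist tangential 3.3
[{"claw": 1, "linear": [-0.09, 0.19, 0], "angular": [0, 0, 0]}, {"claw": 1, "linear": [-0.11, 0.19, 0], "angular": [0, 0, 0]}, {"claw": 1, "linear": [-0.12, 0.18, 0], "angular": [0, 0, 0]}, {"claw": 1, "linear": [-0.13, 0.17, 0], "angular": [0, 0, 0]}, {"claw": 1, "linear": [-0.14, 0.16, 0], "angular": [0, 0, 0]}, {"claw": 1, "linear": [-0.15, 0.16, 0], "angular": [0, 0, 0]}, {"claw": 1, "linear": [-0.16, 0.15, 0], "angular": [0, 0, 0]}, {"claw": 1, "linear": [-0.17, 0.13, 0], "angular": [0, 0, 0]}]
cmd end 113.7 22.099999999999998 theta 37.56802583372048
```

```bash
python3 arc.py 100.4 32.8 65.07 0.06 8 85 -0.2
```

```text
[{"claw": 1, "linear": [-0.13, 0.17, 0], "angular": [0, 0, 0]}, {"claw": 1, "linear": [-0.11, 0.19, 0], "angular": [0, 0, 0]}, {"claw": 1, "linear": [-0.12, 0.18, 0], "angular": [0, 0, 0]}, {"claw": 1, "linear": [-0.13, 0.17, 0], "angular": [0, 0, 0]}, {"claw": 1, "linear": [-0.14, 0.16, 0], "angular": [0, 0, 0]}, {"claw": 1, "linear": [-0.15, 0.16, 0], "angular": [0, 0, 0]}, {"claw": 1, "linear": [-0.16, 0.15, 0], "angular": [0, 0, 0]}, {"claw": 1, "linear": [-0.17, 0.13, 0], "angular": [0, 0, 0]}]
cmd end 113.5 21.699999999999996 theta 37.56802583372048
```

{"name": "drive_tool", "arguments": {
  "plan": [
    {"claw": 1,"linear": [-0.13,0.17,0],"angular": [0,0,0]},
    {"claw": 1,"linear": [-0.11,0.19,0],"angular": [0,0,0]},
    {"claw": 1,"linear": [-0.12,0.18,0],"angular": [0,0,0]},
    {"claw": 1,"linear": [-0.13,0.17,0],"angular": [0,0,0]}
  ]
}}

```text
t: 14.68
tool_pos: [0.5281, 0.1671, 0.0521]
orientation: [0.121, -3.139, 0.001]
force: [1.3, -5.0, -2.0]
opening: 0.0177
```

```bash
python3 fo.py 85 -.2
```

```text
t 14.68 tcpF [107.4  28.1  52.1] F(fix) [-5.1 -0.9 -2. ] open 0.0177
theta 51.6 r 36.04 | radial F on tool -3.9, resist tangential 3.4
```

{"name": "drive_tool", "arguments": {
  "plan": [
    {"claw": 1,"linear": [-0.14,0.16,0],"angular": [0,0,0]},
    {"claw": 1,"linear": [-0.15,0.16,0],"angular": [0,0,0]},
    {"claw": 1,"linear": [-0.16,0.15,0],"angular": [0,0,0]},
    {"claw": 1,"linear": [-0.17,0.13,0],"angular": [0,0,0]}
  ]
}}

```text
t: 15.18
tool_pos: [0.5336, 0.1734, 0.0521]
orientation: [0.121, -3.138, 0.002]
force: [-0.4, -6.3, -0.5]
opening: 0.0177
```

```bash
python3 fo.py 85 -.2; python3 arc.py 113.5 21.7 37.57 0.06 12 85 -.2
python3 -c "
from h import *
c=read_camera('scene');save(c,'s9')
a=cv2.imread('pics/s9.png')[190:320,210:360];cv2.imwrite('pics/s9c.png',cv2.resize(a,None,fx=4.5,fy=4.5,interpolation=cv2.INTER_CUBIC))"
```

```text
t 15.18 tcpF [113.2  22.   52.1] F(fix) [-6.2  0.8 -0.5] open 0.0177
theta 38.2 r 35.94 | radial F on tool -4.4, resist tangential 4.5
[{"claw": 1, "linear": [-0.17, 0.13, 0], "angular": [0, 0, 0]}, {"claw": 1, "linear": [-0.18, 0.12, 0], "angular": [0, 0, 0]}, {"claw": 1, "linear": [-0.19, 0.1, 0], "angular": [0, 0, 0]}, {"claw": 1, "linear": [-0.2, 0.09, 0], "angular": [0, 0, 0]}, {"claw": 1, "linear": [-0.2, 0.08, 0], "angular": [0, 0, 0]}, {"claw": 1, "linear": [-0.2, 0.07, 0], "angular": [0, 0, 0]}, {"claw": 1, "linear": [-0.21, 0.06, 0], "angular": [0, 0, 0]}, {"claw": 1, "linear": [-0.21, 0.04, 0], "angular": [0, 0, 0]}, {"claw": 1, "linear": [-0.21, 0.04, 0], "angular": [0, 0, 0]}, {"claw": 1, "linear": [-0.22, 0.01, 0], "angular": [0, 0, 0]}, {"claw": 1, "linear": [-0.22, 0.01, 0], "angular": [0, 0, 0]}, {"claw": 1, "linear": [-0.21, -0.01, 0], "angular": [0, 0, 0]}]
cmd end 120.9 -2.4999999999999987 theta -3.682961249419267
```

View pics/s9c.png

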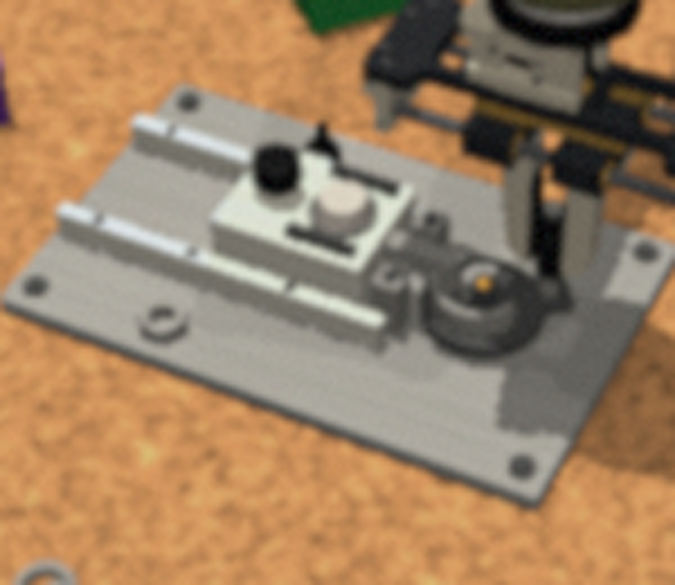

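```bash
python3 arc.py 113.5 21.7 37.57 0.06 12 84.6 -.3
```

```text
[{"claw": 1, "linear": [-0.18, 0.09, 0], "angular": [0, 0, 0]}, {"claw": 1, "linear": [-0.18, 0.12, 0], "angular": [0, 0, 0]}, {"claw": 1, "linear": [-0.19, 0.1, 0], "angular": [0, 0, 0]}, {"claw": 1, "linear": [-0.2, 0.09, 0], "angular": [0, 0, 0]}, {"claw": 1, "linear": [-0.2, 0.08, 0], "angular": [0, 0, 0]}, {"claw": 1, "linear": [-0.2, 0.07, 0], "angular": [0, 0, 0]}, {"claw": 1, "linear": [-0.21, 0.06, 0], "angular": [0, 0, 0]}, {"claw": 1, "linear": [-0.21, 0.04, 0], "angular": [0, 0, 0]}, {"claw": 1, "linear": [-0.21, 0.04, 0], "angular": [0, 0, 0]}, {"claw": 1, "linear": [-0.22, 0.01, 0], "angular": [0, 0, 0]}, {"claw": 1, "linear": [-0.22, 0.01, 0], "angular": [0, 0, 0]}, {"claw": 1, "linear": [-0.21, -0.01, 0], "angular": [0, 0, 0]}]
cmd end 120.50000000000001 -2.6000000000000005 theta -3.682961249419267
```

{"name": "drive_tool", "arguments": {
  "plan": [
    {"claw": 1,"linear": [-0.18,0.09,0],"angular": [0,0,0]},
    {"claw": 1,"linear": [-0.18,0.12,0],"angular": [0,0,0]},
    {"claw": 1,"linear": [-0.19,0.1,0],"angular": [0,0,0]},
    {"claw": 1,"linear": [-0.2,0.09,0],"angular": [0,0,0]}
  ]
}}

```text
t: 15.72
tool_pos: [0.5403, 0.1782, 0.0521]
orientation: [0.121, -3.137, 0.001]
force: [-1.3, -5.1, 1.2]
opening: 0.0176
```

```bash
python3 fo.py 84.6 -.3
```

```text
t 15.72 tcpF [117.4  15.   52.1] F(fix) [-5.   1.7  1.2] open 0.0176
theta 25.0 r 36.25 | radial F on tool -3.8, resist tangential 3.6
```

{"name": "drive_tool", "arguments": {
  "plan": [
    {"claw": 1,"linear": [-0.2,0.08,0],"angular": [0,0,0]},
    {"claw": 1,"linear": [-0.2,0.07,0],"angular": [0,0,0]},
    {"claw": 1,"linear": [-0.21,0.06,0],"angular": [0,0,0]},
    {"claw": 1,"linear": [-0.21,0.04,0],"angular": [0,0,0]}
  ]
}}

```text
t: 16.23
tool_pos: [0.5479, 0.1813, 0.0521]
orientation: [0.121, -3.136, 0.001]
force: [-4.7, -5.5, 1.7]
opening: 0.0176
```

```bash
python3 fo.py 84.6 -.3
```

```text
t 16.23 tcpF [120.    7.2  52.1] F(fix) [-5.1  5.1  1.7] open 0.0176
theta 12.0 r 36.19 | radial F on tool -3.9, resist tangential 6.1
```

{"name": "drive_tool", "arguments": {
  "plan": [
    {"claw": 1,"linear": [-0.21,0.04,0],"angular": [0,0,0]},
    {"claw": 1,"linear": [-0.22,0.01,0],"angular": [0,0,0]},
    {"claw": 1,"linear": [-0.22,0.01,0],"angular": [0,0,0]}
  ]
}}

```text
t: 16.6
tool_pos: [0.5538, 0.1825, 0.0521]
orientation: [0.121, -3.135, 0.001]
force: [-7.0, -5.6, 4.8]
opening: 0.0176
```

```bash
python3 fo.py 84.6 -.3
```

```text
t 16.6 tcpF [120.7   1.3  52.1] F(fix) [-5.   7.4  4.8] open 0.0176
theta 2.5 r 36.13 | radial F on tool -4.7, resist tangential 7.6
```

```bash
python3 -c "
from h import *
c=read_camera('wrist');save(c,'w10')
c=read_camera('scene');save(c,'s10')
a=cv2.imread('pics/s10.png')[215:290,240:350];cv2.imwrite('pics/s10c.png',cv2.resize(a,None,fx=7,fy=7,interpolation=cv2.INTER_CUBIC))
st()"
```

```text
t 16.7 tcpF [120.7   0.8  52.1] F(fix) [-4.1  4.2  2.2] open 0.0173
```

View pics/w10.png

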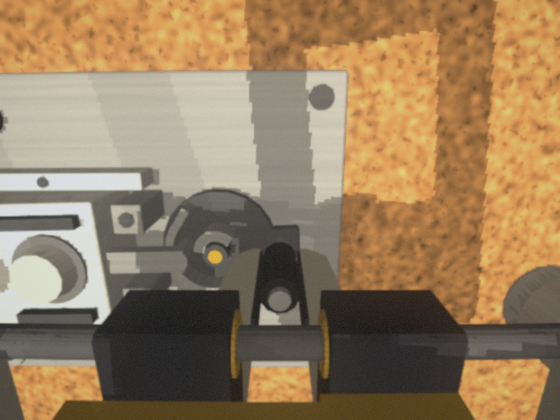

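View pics/s10c.png

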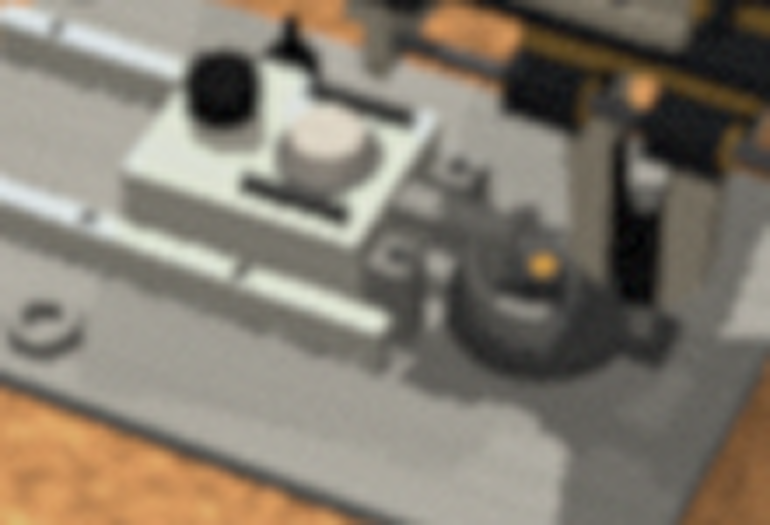

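```bash
python3 arc.py 120.6 -.4 -0.25 0.04 12 84.2 -.3
```

```text
[{"claw": 1, "linear": [-0.15, -0.04, 0], "angular": [0, 0, 0]}, {"claw": 1, "linear": [-0.14, -0.01, 0], "angular": [0, 0, 0]}, {"claw": 1, "linear": [-0.15, -0.02, 0], "angular": [0, 0, 0]}, {"claw": 1, "linear": [-0.14, -0.02, 0], "angular": [0, 0, 0]}, {"claw": 1, "linear": [-0.14, -0.02, 0], "angular": [0, 0, 0]}, {"claw": 1, "linear": [-0.14, -0.04, 0], "angular": [0, 0, 0]}, {"claw": 1, "linear": [-0.14, -0.03, 0], "angular": [0, 0, 0]}, {"claw": 1, "linear": [-0.14, -0.05, 0], "angular": [0, 0, 0]}, {"claw": 1, "linear": [-0.13, -0.05, 0], "angular": [0, 0, 0]}, {"claw": 1, "linear": [-0.14, -0.05, 0], "angular": [0, 0, 0]}, {"claw": 1, "linear": [-0.13, -0.06, 0], "angular": [0, 0, 0]}, {"claw": 1, "linear": [-0.13, -0.06, 0], "angular": [0, 0, 0]}]
cmd end 116.1 -17.1 theta -27.751974166279513
```

{"name": "drive_tool", "arguments": {
  "plan": [
    {"claw": 1,"linear": [-0.15,-0.04,0],"angular": [0,0,0]},
    {"claw": 1,"linear": [-0.14,-0.01,0],"angular": [0,0,0]},
    {"claw": 1,"linear": [-0.15,-0.02,0],"angular": [0,0,0]}
  ]
}}

```text
t: 17.08
tool_pos: [0.5584, 0.1827, 0.0521]
orientation: [0.121, -3.136, -0.0]
force: [-5.2, -2.7, 3.7]
opening: 0.0174
```

```bash
python3 fo.py 84.4 -.3
```

```text
t 17.07 tcpF [120.6  -3.3  52.1] F(fix) [-2.3  5.4  3.7] open 0.0174
theta -4.7 r 36.28 | radial F on tool -2.7, resist tangential 5.2
```

{"name": "drive_tool", "arguments": {
  "plan": [
    {"claw": 1,"linear": [-0.14,-0.02,0],"angular": [0,0,0]},
    {"claw": 1,"linear": [-0.14,-0.02,0],"angular": [0,0,0]},
    {"claw": 1,"linear": [-0.14,-0.04,0],"angular": [0,0,0]}
  ]
}}

```text
t: 17.45
tool_pos: [0.5623, 0.1824, 0.0521]
orientation: [0.121, -3.135, -0.001]
force: [-7.1, -1.8, 4.7]
opening: 0.0176
```

```bash
python3 fo.py 84.4 -.3
```

```text
t 17.45 tcpF [120.   -7.2  52.1] F(fix) [-1.3  7.2  4.7] open 0.0176
theta -11.0 r 36.24 | radial F on tool -2.6, resist tangential 6.8
```

{"name": "drive_tool", "arguments": {
  "plan": [
    {"claw": 1,"linear": [0,0,0],"angular": [0,0,0]}
  ]
}}

```text
t: 17.58
tool_pos: [0.5626, 0.1823, 0.0521]
orientation: [0.121, -3.136, -0.0]
force: [-5.8, -1.9, 3.3]
opening: 0.0178
```

```bash
python3 fo.py 84.4 -.3;python3 -c "
from h import *
c=read_camera('scene');save(c,'s11')
a=cv2.imread('pics/s11.png')[215:290,240:350];cv2.imwrite('pics/s11c.png',cv2.resize(a,None,fx=7,fy=7,interpolation=cv2.INTER_CUBIC))
c=read_camera('wrist');save(c,'w11')
st()"
```

```text
t 17.57 tcpF [119.9  -7.5  52.1] F(fix) [-1.5  6.   3.3] open 0.0178
theta -11.5 r 36.21 | radial F on tool -2.6, resist tangential 5.6
t 17.68 tcpF [119.9  -7.5  52.1] F(fix) [-0.9  6.   2.9] open 0.0177
```

View pics/s11c.png

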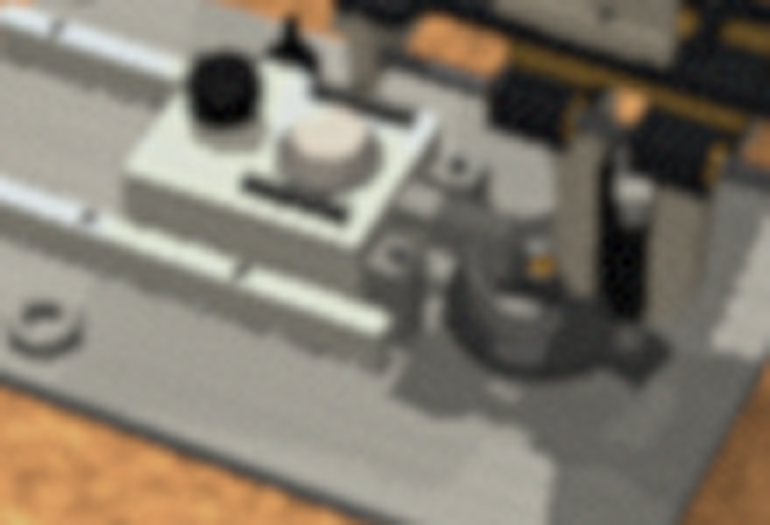

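View pics/w11.png

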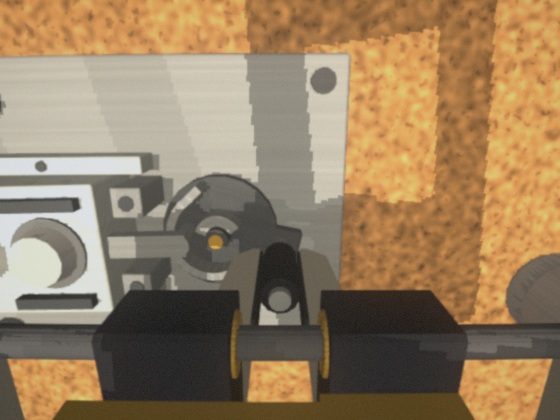

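Run:
```python
import cv2
a=cv2.imread('pics/w11.png')[160:300,60:240];cv2.imwrite('pics/w11c.png',cv2.resize(a,None,fx=4,fy=4,interpolation=cv2.INTER_CUBIC))
```

```text
(no output)
```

View pics/w11c.png

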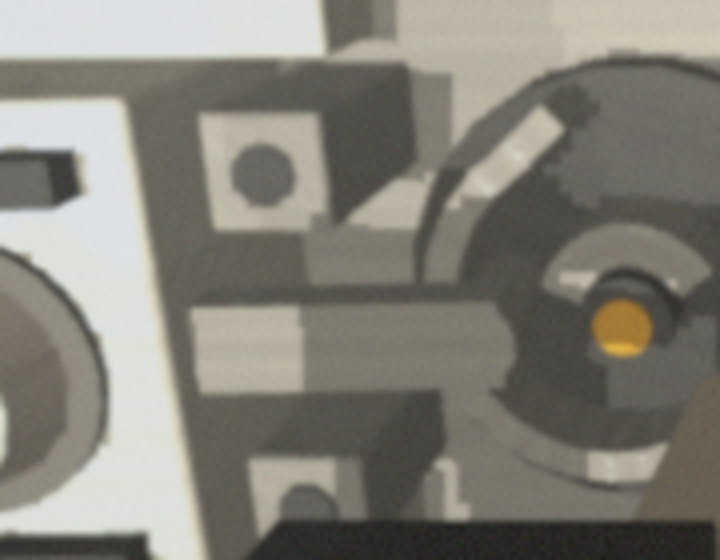

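```bash
cat > gap.py <<'E'
from h import *
c=read_camera('wrist')
import sys
a=[float(v) for v in sys.argv[1:]]
print('nest front',w2f(atz(c,(a[0],a[1]),.057)),'post',w2f(atz(c,(a[2],a[3]),.048)))
E
python3 gap.py 95.8 203 111.2 203; python3 fo.py 84.4 -.3; python3 arc.py 119.8 -9 -14 0.04 12 84.3 -.3
```

```text
nest front [30.9376478 27.1530299 57.       ] post [33.95523316 24.69647409 48.        ]
t 17.73 tcpF [119.9  -7.5  52.1] F(fix) [-1.3  6.3  2.2] open 0.0174
theta -11.5 r 36.23 | radial F on tool -2.5, resist tangential 5.9
[{"claw": 1, "linear": [-0.14, -0.09, 0], "angular": [0, 0, 0]}, {"claw": 1, "linear": [-0.14, -0.05, 0], "angular": [0, 0, 0]}, {"claw": 1, "linear": [-0.13, -0.05, 0], "angular": [0, 0, 0]}, {"claw": 1, "linear": [-0.14, -0.05, 0], "angular": [0, 0, 0]}, {"claw": 1, "linear": [-0.13, -0.06, 0], "angular": [0, 0, 0]}, {"claw": 1, "linear": [-0.13, -0.06, 0], "angular": [0, 0, 0]}, {"claw": 1, "linear": [-0.12, -0.07, 0], "angular": [0, 0, 0]}, {"claw": 1, "linear": [-0.13, -0.08, 0], "angular": [0, 0, 0]}, {"claw": 1, "linear": [-0.12, -0.08, 0], "angular": [0, 0, 0]}, {"claw": 1, "linear": [-0.11, -0.08, 0], "angular": [0, 0, 0]}, {"claw": 1, "linear": [-0.12, -0.09, 0], "angular": [0, 0, 0]}, {"claw": 1, "linear": [-0.11, -0.09, 0], "angular": [0, 0, 0]}]
cmd end 111.3 -24.200000000000003 theta -41.50197416627952
```

{"name": "drive_tool", "arguments": {
  "plan": [
    {"claw": 1,"linear": [-0.14,-0.09,0],"angular": [0,0,0]},
    {"claw": 1,"linear": [-0.14,-0.05,0],"angular": [0,0,0]},
    {"claw": 1,"linear": [-0.13,-0.05,0],"angular": [0,0,0]},
    {"claw": 1,"linear": [-0.14,-0.05,0],"angular": [0,0,0]}
  ]
}}

```text
t: 18.23
tool_pos: [0.5681, 0.1811, 0.0521]
orientation: [0.122, -3.136, -0.002]
force: [-6.5, 0.7, 2.9]
opening: 0.0175
```

```bash
python3 fo.py 84.4 -.3
```

```text
t 18.23 tcpF [118.3 -12.9  52.1] F(fix) [1.2 6.5 2.9] open 0.0175
theta -20.4 r 36.13 | radial F on tool -1.1, resist tangential 6.5
```

{"name": "drive_tool", "arguments": {
  "plan": [
    {"claw": 1,"linear": [-0.13,-0.06,0],"angular": [0,0,0]},
    {"claw": 1,"linear": [-0.13,-0.06,0],"angular": [0,0,0]},
    {"claw": 1,"linear": [-0.12,-0.07,0],"angular": [0,0,0]}
  ]
}}

```text
t: 18.6
tool_pos: [0.5721, 0.1797, 0.0521]
orientation: [0.122, -3.136, -0.003]
force: [-5.6, 1.9, 3.2]
opening: 0.0172
```

```bash
python3 fo.py 84.4 -.3
```

```text
t 18.6 tcpF [116.5 -16.8  52.1] F(fix) [2.3 5.5 3.2] open 0.0172
theta -27.2 r 36.09 | radial F on tool -0.4, resist tangential 5.9
```

{"name": "drive_tool", "arguments": {
  "plan": [
    {"claw": 1,"linear": [-0.13,-0.08,0],"angular": [0,0,0]},
    {"claw": 1,"linear": [-0.12,-0.08,0],"angular": [0,0,0]},
    {"claw": 1,"linear": [-0.11,-0.08,0],"angular": [0,0,0]},
    {"claw": 1,"linear": [-0.12,-0.09,0],"angular": [0,0,0]}
  ]
}}

```text
t: 19.1
tool_pos: [0.577, 0.1771, 0.0521]
orientation: [0.122, -3.136, -0.003]
force: [-6.2, 3.3, 3.6]
opening: 0.018
```

```bash
python3 fo.py 84.4 -.3; python3 arc.py 112.2 -23.1 -39.2 0.04 12 84.4 -.3
```

```text
t 19.1 tcpF [113.5 -21.5  52.1] F(fix) [3.8 6.  3.6] open 0.018
theta -36.1 r 36.02 | radial F on tool -0.5, resist tangential 7.1
[{"claw": 1, "linear": [-0.11, -0.08, 0], "angular": [0, 0, 0]}, {"claw": 1, "linear": [-0.1, -0.1, 0], "angular": [0, 0, 0]}, {"claw": 1, "linear": [-0.1, -0.1, 0], "angular": [0, 0, 0]}, {"claw": 1, "linear": [-0.1, -0.11, 0], "angular": [0, 0, 0]}, {"claw": 1, "linear": [-0.09, -0.11, 0], "angular": [0, 0, 0]}, {"claw": 1, "linear": [-0.09, -0.11, 0], "angular": [0, 0, 0]}, {"claw": 1, "linear": [-0.09, -0.12, 0], "angular": [0, 0, 0]}, {"claw": 1, "linear": [-0.08, -0.12, 0], "angular": [0, 0, 0]}, {"claw": 1, "linear": [-0.07, -0.12, 0], "angular": [0, 0, 0]}, {"claw": 1, "linear": [-0.07, -0.13, 0], "angular": [0, 0, 0]}, {"claw": 1, "linear": [-0.07, -0.13, 0], "angular": [0, 0, 0]}, {"claw": 1, "linear": [-0.06, -0.13, 0], "angular": [0, 0, 0]}]
cmd end 98.60000000000002 -33.400000000000006 theta -66.70197416627951
```

{"name": "drive_tool", "arguments": {
  "plan": [
    {"claw": 1,"linear": [-0.11,-0.08,0],"angular": [0,0,0]},
    {"claw": 1,"linear": [-0.1,-0.1,0],"angular": [0,0,0]}
  ]
}}

```text
t: 19.35
tool_pos: [0.5795, 0.1754, 0.0521]
orientation: [0.122, -3.136, -0.003]
force: [-3.8, 3.0, 2.0]
opening: 0.0176
```

```bash
python3 fo.py 84.4 -.3
```

```text
t 19.35 tcpF [111.7 -23.8  52.1] F(fix) [3.3 3.5 2. ] open 0.0176
theta -40.8 r 36.00 | radial F on tool 0.2, resist tangential 4.8
```

{"name": "drive_tool", "arguments": {
  "plan": [
    {"claw": 1,"linear": [-0.1,-0.1,0],"angular": [0,0,0]},
    {"claw": 1,"linear": [-0.1,-0.11,0],"angular": [0,0,0]}
  ]
}}

```text
t: 19.6
tool_pos: [0.5817, 0.1736, 0.0521]
orientation: [0.122, -3.136, -0.003]
force: [-5.7, 3.7, 1.4]
opening: 0.0178
```

```bash
python3 fo.py 84.4 -.3
python3 - <<'E'
from h import *
c=read_camera('wrist');save(c,'w12')
a=c['pixels'][130:290,50:240,::-1];cv2.imwrite('pics/w12c.png',cv2.resize(a,None,fx=4,fy=3.7,interpolation=cv2.INTER_CUBIC))
E
```

```text
t 19.6 tcpF [109.7 -25.9  52.1] F(fix) [4.1 5.4 1.4] open 0.0178
theta -45.4 r 35.97 | radial F on tool -0.9, resist tangential 6.7
```

View pics/w12c.png

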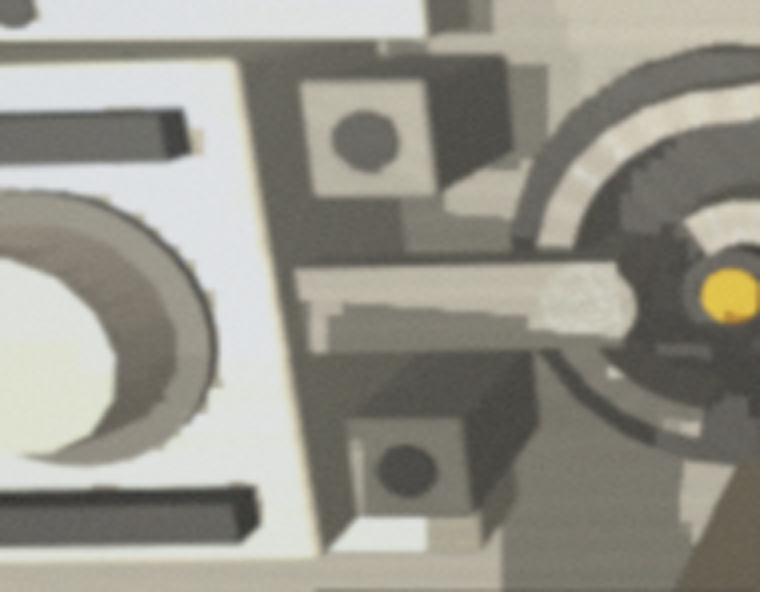

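```bash
python3 gap.py 113.5 167.8 127 167.8;python3 fo.py 84.4 -.3
```

```text
nest front [31.63005536 25.84081087 57.        ] post [34.05653201 24.32074065 48.        ]
t 19.7 tcpF [109.5 -26.   52.1] F(fix) [3.1 4.2 1.7] open 0.0174
theta -45.6 r 35.98 | radial F on tool -0.9, resist tangential 5.1
```

{"name": "drive_tool", "arguments": {
  "plan": [
    {"claw": 1,"linear": [-0.09,-0.11,0],"angular": [0,0,0]},
    {"claw": 1,"linear": [-0.09,-0.11,0],"angular": [0,0,0]}
  ]
}}

```text
t: 19.95
tool_pos: [0.5836, 0.1718, 0.0521]
orientation: [0.122, -3.136, -0.004]
force: [-5.0, 4.3, 2.2]
opening: 0.0175
```

```bash
python3 fo.py 84.4 -.3
```

```text
t 19.95 tcpF [107.7 -27.6  52.1] F(fix) [4.7 4.7 2.2] open 0.0175
theta -49.5 r 35.93 | radial F on tool -0.5, resist tangential 6.6
```

{"name": "drive_tool", "arguments": {
  "plan": [
    {"claw": 1,"linear": [-0.09,-0.12,0],"angular": [0,0,0]},
    {"claw": 1,"linear": [-0.08,-0.12,0],"angular": [0,0,0]}
  ]
}}

```text
t: 20.2
tool_pos: [0.5857, 0.1694, 0.0521]
orientation: [0.122, -3.137, -0.004]
force: [-3.6, 4.7, 1.4]
opening: 0.0177
```

```bash
python3 fo.py 84.4 -.3
```

```text
t 20.2 tcpF [105.2 -29.6  52.1] F(fix) [4.9 3.2 1.4] open 0.0177
theta -54.5 r 35.92 | radial F on tool 0.2, resist tangential 5.9
```

{"name": "drive_tool", "arguments": {
  "plan": [
    {"claw": 1,"linear": [-0.07,-0.12,0],"angular": [0,0,0]},
    {"claw": 1,"linear": [-0.07,-0.13,0],"angular": [0,0,0]}
  ]
}}

```text
t: 20.45
tool_pos: [0.5874, 0.1672, 0.0521]
orientation: [0.122, -3.137, -0.004]
force: [-4.4, 5.0, 0.8]
opening: 0.0178
```

```bash
python3 fo.py 84.4 -.3
```

```text
t 20.45 tcpF [102.9 -31.   52.1] F(fix) [5.3 4.  0.8] open 0.0178
theta -59.0 r 35.87 | radial F on tool -0.7, resist tangential 6.6
```

{"name": "drive_tool", "arguments": {
  "plan": [
    {"claw": 1,"linear": [-0.07,-0.13,0],"angular": [0,0,0]},
    {"claw": 1,"linear": [-0.06,-0.13,0],"angular": [0,0,0]}
  ]
}}

```text
t: 20.7
tool_pos: [0.5888, 0.1649, 0.0521]
orientation: [0.122, -3.137, -0.005]
force: [-3.2, 5.7, 0.9]
opening: 0.0178
```

```bash
python3 fo.py 84.4 -.3; python3 arc.py 98.6 -33.4 -66.7 0.04 12 84.6 -.3
```

```text
t 20.7 tcpF [100.5 -32.3  52.1] F(fix) [5.9 2.7 0.9] open 0.0178
theta -63.3 r 35.87 | radial F on tool 0.2, resist tangential 6.5
[{"claw": 1, "linear": [-0.05, -0.11, 0], "angular": [0, 0, 0]}, {"claw": 1, "linear": [-0.05, -0.13, 0], "angular": [0, 0, 0]}, {"claw": 1, "linear": [-0.04, -0.14, 0], "angular": [0, 0, 0]}, {"claw": 1, "linear": [-0.04, -0.14, 0], "angular": [0, 0, 0]}, {"claw": 1, "linear": [-0.03, -0.14, 0], "angular": [0, 0, 0]}, {"claw": 1, "linear": [-0.03, -0.14, 0], "angular": [0, 0, 0]}, {"claw": 1, "linear": [-0.02, -0.15, 0], "angular": [0, 0, 0]}, {"claw": 1, "linear": [-0.02, -0.14, 0], "angular": [0, 0, 0]}, {"claw": 1, "linear": [-0.01, -0.14, 0], "angular": [0, 0, 0]}, {"claw": 1, "linear": [0.0, -0.15, 0], "angular": [0, 0, 0]}, {"claw": 1, "linear": [0.0, -0.14, 0], "angular": [0, 0, 0]}, {"claw": 1, "linear": [0.01, -0.14, 0], "angular": [0, 0, 0]}]
cmd end 81.99999999999996 -36.199999999999996 theta -94.20197416627951
```

{"name": "drive_tool", "arguments": {
  "plan": [
    {"claw": 1,"linear": [-0.05,-0.11,0],"angular": [0,0,0]},
    {"claw": 1,"linear": [-0.05,-0.13,0],"angular": [0,0,0]}
  ]
}}

```text
t: 20.95
tool_pos: [0.5902, 0.1624, 0.0521]
orientation: [0.122, -3.137, -0.004]
force: [-2.9, 5.0, 0.2]
opening: 0.017
```

```bash
python3 fo.py 84.4 -.3
```

```text
t 20.95 tcpF [ 97.9 -33.5  52.1] F(fix) [5.2 2.5 0.2] open 0.017
theta -67.8 r 35.83 | radial F on tool -0.3, resist tangential 5.8
```

{"name": "drive_tool", "arguments": {
  "plan": [
    {"claw": 1,"linear": [-0.04,-0.14,0],"angular": [0,0,0]},
    {"claw": 1,"linear": [-0.04,-0.14,0],"angular": [0,0,0]}
  ]
}}

```text
t: 21.2
tool_pos: [0.5913, 0.1598, 0.0521]
orientation: [0.122, -3.137, -0.005]
force: [-1.8, 6.1, -0.2]
opening: 0.0174
```

```bash
python3 fo.py 84.4 -.3
python3 - <<'E'
from h import *
c=read_camera('wrist');save(c,'w13')
a=c['pixels'][80:290,50:260,::-1];cv2.imwrite('pics/w13c.png',cv2.resize(a,None,fx=3.6,fy=2.8,interpolation=cv2.INTER_CUBIC))
E
```

```text
t 21.2 tcpF [ 95.3 -34.4  52.1] F(fix) [ 6.2  1.4 -0.2] open 0.0174
theta -72.3 r 35.79 | radial F on tool 0.6, resist tangential 6.3
```

View pics/w13c.png

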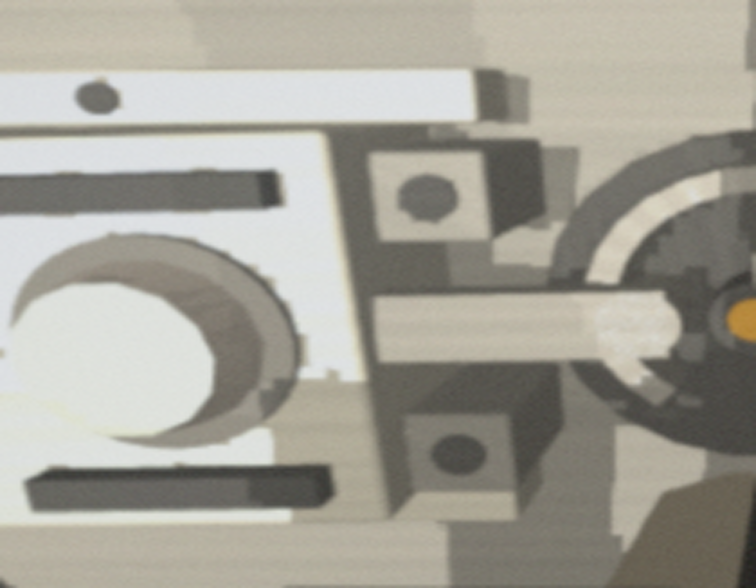

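{"name": "drive_tool", "arguments": {
  "plan": [
    {"claw": 1,"linear": [-0.03,-0.14,0],"angular": [0,0,0]},
    {"claw": 1,"linear": [-0.03,-0.14,0],"angular": [0,0,0]}
  ]
}}

```text
t: 21.5
tool_pos: [0.5922, 0.1573, 0.0522]
orientation: [0.122, -3.138, -0.005]
force: [-2.1, 5.9, -1.0]
opening: 0.0173
```

```bash
python3 fo.py 84.4 -.3
```

```text
t 21.5 tcpF [ 92.7 -35.1  52.2] F(fix) [ 6.   1.6 -1. ] open 0.0173
theta -76.6 r 35.76 | radial F on tool -0.2, resist tangential 6.2
```

{"name": "drive_tool", "arguments": {
  "plan": [
    {"claw": 1,"linear": [-0.02,-0.15,0],"angular": [0,0,0]}
  ]
}}

```text
t: 21.62
tool_pos: [0.5926, 0.1558, 0.0522]
orientation: [0.122, -3.138, -0.005]
force: [-2.6, 7.3, -1.3]
opening: 0.0175
```

```bash
python3 fo.py 84.4 -.3
```

```text
t 21.62 tcpF [ 91.2 -35.4  52.2] F(fix) [ 7.5  2.  -1.3] open 0.0175
theta -79.1 r 35.74 | radial F on tool -0.6, resist tangential 7.7
```

{"name": "drive_tool", "arguments": {
  "plan": [
    {"claw": 1,"linear": [-0.02,-0.14,0],"angular": [0,0,0]}
  ]
}}

```text
t: 21.75
tool_pos: [0.5929, 0.1546, 0.0522]
orientation: [0.122, -3.138, -0.006]
force: [-2.1, 7.4, -2.2]
opening: 0.0175
```

```bash
python3 fo.py 84.4 -.3
```

```text
t 21.75 tcpF [ 89.9 -35.6  52.2] F(fix) [ 7.5  1.5 -2.2] open 0.0175
theta -81.1 r 35.76 | radial F on tool -0.3, resist tangential 7.6
```

{"name": "drive_tool", "arguments": {
  "plan": [
    {"claw": 1,"linear": [-0.01,-0.14,0],"angular": [0,0,0]}
  ]
}}

```text
t: 21.88
tool_pos: [0.5932, 0.1535, 0.0522]
orientation: [0.122, -3.138, -0.006]
force: [-0.2, 8.9, -2.0]
opening: 0.0175
```

```bash
python3 fo.py 84.4 -.3
```

```text
t 21.88 tcpF [ 88.8 -35.8  52.2] F(fix) [ 8.9 -0.5 -2. ] open 0.0175
theta -82.9 r 35.74 | radial F on tool 1.6, resist tangential 8.8
```

{"name": "drive_tool", "arguments": {
  "plan": [
    {"claw": 1,"linear": [0,-0.1,0],"angular": [0,0,0]}
  ]
}}

```text
t: 22.0
tool_pos: [0.5933, 0.1528, 0.0522]
orientation: [0.122, -3.138, -0.007]
force: [-0.4, 10.7, -1.6]
opening: 0.0175
```

```bash
python3 fo.py 84.4 -.3
```

```text
t 22.0 tcpF [ 88.1 -35.8  52.2] F(fix) [10.7 -0.4 -1.6] open 0.0175
theta -84.0 r 35.73 | radial F on tool 1.5, resist tangential 10.6
```

{"name": "drive_tool", "arguments": {
  "plan": [
    {"claw": 1,"linear": [0,-0.1,0],"angular": [0,0,0]}
  ]
}}

```text
t: 22.12
tool_pos: [0.5934, 0.152, 0.0522]
orientation: [0.122, -3.138, -0.007]
force: [-0.6, 10.6, -2.7]
opening: 0.0175
```

```bash
python3 fo.py 84.4 -.3
```

```text
t 22.12 tcpF [ 87.3 -35.9  52.2] F(fix) [10.6 -0.3 -2.7] open 0.0175
theta -85.4 r 35.70 | radial F on tool 1.1, resist tangential 10.5
```

{"name": "drive_tool", "arguments": {
  "plan": [
    {"claw": 1,"linear": [0,0,0],"angular": [0,0,0]}
  ]
}}

```text
t: 22.25
tool_pos: [0.5934, 0.1519, 0.0522]
orientation: [0.122, -3.138, -0.007]
force: [-0.2, 10.4, -2.4]
opening: 0.0175
```

```bash
python3 fo.py 84.4 -.3;  python3 - <<'E'
from h import *
c=read_camera('wrist');save(c,'w14')
a=c['pixels'][80:290,50:260,::-1];cv2.imwrite('pics/w14c.png',cv2.resize(a,None,fx=3.6,fy=2.8,interpolation=cv2.INTER_CUBIC))
E
python3 fo.py 84.4 -.3
```

```text
t 22.25 tcpF [ 87.1 -35.9  52.2] F(fix) [10.4 -0.6 -2.4] open 0.0175
theta -85.6 r 35.73 | radial F on tool 1.4, resist tangential 10.3
t 22.3 tcpF [ 87.1 -35.9  52.2] F(fix) [ 9.7 -0.5 -1.3] open 0.0173
theta -85.6 r 35.73 | radial F on tool 1.2, resist tangential 9.6
```

View pics/w14c.png

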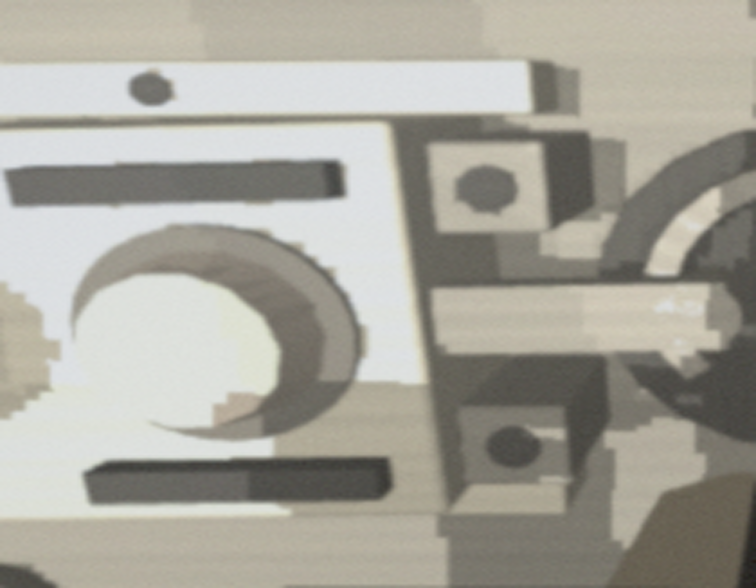

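```bash
python3 gap.py 161.1 147.9 169.4 147.9; python3 gap.py 171 220 177 240;python3 fo.py 84.4 -.3
```

```text
nest front [32.6860007  25.16860307 57.        ] post [33.7293959  24.15127889 48.        ]
nest front [34.21548351 -9.84754686 57.        ] post [ 33.46321681 -23.8808433   48.        ]
t 22.4 tcpF [ 87.2 -35.9  52.2] F(fix) [ 9.4 -1.1 -2.7] open 0.0177
theta -85.6 r 35.74 | radial F on tool 1.9, resist tangential 9.3
```

{"name": "drive_tool", "arguments": {
  "plan": [
    {"claw": 1,"linear": [0.01,-0.08,0],"angular": [0,0,0]}
  ]
}}

```text
t: 22.52
tool_pos: [0.5935, 0.1514, 0.0522]
orientation: [0.123, -3.138, -0.008]
force: [-0.1, 12.5, -3.6]
opening: 0.0177
```

```bash
python3 fo.py 84.4 -.3
```

```text
t 22.52 tcpF [ 86.7 -35.9  52.2] F(fix) [12.5 -0.9 -3.6] open 0.0177
theta -86.4 r 35.68 | radial F on tool 1.7, resist tangential 12.4
```

{"name": "drive_tool", "arguments": {
  "plan": [
    {"claw": 1,"linear": [0,0.1,0],"angular": [0,0,0]},
    {"claw": 1,"linear": [0,0.1,0],"angular": [0,0,0]}
  ]
}}

```text
t: 22.78
tool_pos: [0.5935, 0.1515, 0.0522]
orientation: [0.122, -3.138, -0.003]
force: [0.0, 3.2, -3.0]
opening: 0.0175
```

```bash
python3 fo.py 84.4 -.3
```

```text
t 22.77 tcpF [ 86.8 -35.9  52.2] F(fix) [ 3.2 -0.3 -3. ] open 0.0175
theta -86.2 r 35.71 | radial F on tool 0.5, resist tangential 3.2
```

{"name": "drive_tool", "arguments": {
  "plan": [
    {"claw": 0.65,"linear": [0,0.04,0],"angular": [0,0,0]},
    {"claw": 0.65,"linear": [0,0,0],"angular": [0,0,0]},
    {"claw": 0.65,"linear": [0,0,0],"angular": [0,0,0]},
    {"claw": 0.65,"linear": [0,0,0],"angular": [0,0,0]}
  ]
}}

```text
t: 23.28
tool_pos: [0.5941, 0.15, 0.0528]
orientation: [-0.12, 3.139, -0.0]
force: [-0.5, 0.6, 0.0]
opening: 0.0322
```

```bash
python3 fo.py 84.4 -.3;  python3 - <<'E'
from h import *
c=read_camera('wrist');save(c,'w15')
E
```

```text
t 23.27 tcpF [ 85.2 -36.5  52.8] F(fix) [0.7 0.4 0. ] open 0.0322
theta -88.7 r 36.18 | radial F on tool -0.4, resist tangential 0.7
```

View pics/w15.png

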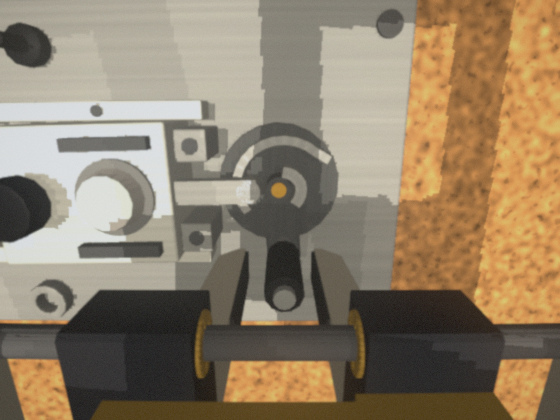

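{"name": "drive_tool", "arguments": {
  "plan": [
    {"claw": 0.65,"linear": [0,0.1,-1],"angular": [0,0,0]},
    {"claw": 0.65,"linear": [0,0,-3],"angular": [0,0,0]},
    {"claw": 0.65,"linear": [0,0,-5],"angular": [0,0,0]},
    {"claw": 0.65,"linear": [0,0,-5],"angular": [0,0,0]},
    {"claw": 0.65,"linear": [3,0,-2],"angular": [0,0,0]},
    {"claw": 0.65,"linear": [0,0,0],"angular": [0,0,0]},
    {"claw": 0.65,"linear": [0,0,0],"angular": [0,0,0]}
  ]
}}

```text
t: 24.2
tool_pos: [0.5641, 0.1489, 0.2126]
orientation: [-0.121, 3.139, -0.0]
force: [-0.4, 0.9, 0.7]
opening: 0.0324
```

```bash
python3 fo.py 84.4 -.3;  python3 - <<'E'
from h import *
c=read_camera('wrist');save(c,'w16')
import pickle;pickle.dump(c,open('w16.pkl','wb'))
E
```

```text
t 24.2 tcpF [ 86.4  -6.4 212.6] F(fix) [0.9 0.3 0.7] open 0.0324
theta -71.6 r 6.46 | radial F on tool 0.0, resist tangential 1.0
```

View pics/w16.png

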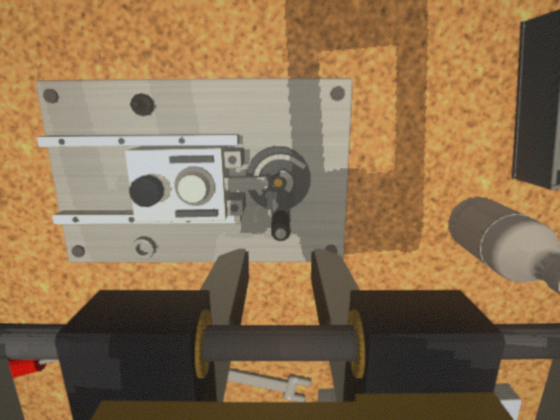

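```bash
python3 -c "
from plant import *
print(close_job())"
```

```text
the job is handed in; nothing more can be done
None
```

I slid the nest in, locked it with the cam and handed the job in at about 24 s of the 69 s allowed. By my checks the nest is tight on its stop posts. The verdict is not reported, and the force on the posts can only be estimated.

- **Pushing in:** I pushed the nest's rear face with closed fingers. It slid at about 5.6 N, then stopped dead. I pushed to 11.6 N against a 30 N limit. The pictures showed the pin in the cam mouth, with the peg still about 36 mm left of the axis.
- **Turning the cam:** I pinched the peg at 20 N and turned it about 3.15 rad clockwise from fully open. While it turned freely, the resistance was 3.5 N at first, then about 6 N. From about 3.0 rad it climbed clearly. I stopped at about 10.5 N, took one last 0.8 mm step that read 12.4 N, then eased off.
- **Last checks:** The peg is about 36 mm right of the axis and stayed there after release. In the pictures the nest sits straight, with its front face on the posts to within about 1 mm, and the nearby thumbscrew, collar and bottle look untouched. The gripper is clear and its force reading is about zero.

**Force on the posts:** Taking 6 N as friction, the readings put it at roughly 20 to 32 N, within the 10 to 40 N allowed. The angle turned after contact suggests less, about 2.5 to 3 N above friction, or roughly 12 to 15 N.

The camera gap measurements during the turn shrank more slowly than the stated 2.3 mm per rad, so I went by force rather than by gap.

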